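Complete the travel caddy from the hook stand

TASK

The travel caddy on the left still lacks its blue pack. Swing the caddy's wire hold-down gate back past upright, take the blue pack off its hook by lifting its hang slot over the hook's upturned tip as you slide it off (do not force it against the hook), stand it slot-end up right down in the empty front pocket and let go, then swing the gate fully down over the packs. Leave the other packs in their places.

Things in the scene. Friction and masses are not known exactly. Their poses are not given: they have to be found in the camera images.
- hook_stand: Fixed grey pegboard stand, 320 mm wide, with three wire hooks at y = +105, 0, -105 mm that point to its -x. Origin: on the worktop, mid-width, under the board's front face; x away from the hooks' tips, y left, z up. A shelf overhangs the hooks (underside z = 335, front edge x = -60 mm): reach in from front and above with the tool tilted about 35 degrees. Foot plate 8 mm thick to x = -95 mm.
- pack_blue: Rigid blister pack with blue rim and header, 54 mm wide (y), 12 mm thick (x), 130 mm tall (z), about 45 g, front and back alike. Origin: centre of its bottom edge, z to the header. Header from z = 100 to 130 mm: side rims 8 mm wide, 10 mm thick, 3 mm web between. Hangs on any of the three hooks, square to it, 60 mm before the board, 8 mm short of the bend. Grip by the side edges.
- pack_blue_slot (a point): Centre of the blue pack's hang slot, 113 mm above its bottom edge. The slot is 24 mm wide, from z = 106 to 120 mm of the pack, through the 3 mm web; its top edge rests on the hook's wire.
- pack_orange: Same pack in orange, hanging on another hook; to be left there.
- pack_green: Same pack in green, hanging on another hook; to be left there.
- caddy: Fixed travel caddy: white drawer base (drawer does not open) under a grey block 124 x 88 mm with three pockets one behind the other, top at 96 mm; two rear posts carry the gate. Origin: centre of the underside; x from its front (grip side) to its rear, y left, z up. Pockets 16 x 58 mm, 40 mm deep, mouths chamfered 3 mm, pitch 34 mm along x.
- pocket_front (a point): Centre of the floor of the front, empty pocket, 56 mm above the caddy's underside and 34 mm in front of its centre; a pack fully home has its origin here. Pack width lies along the caddy's y.
- caddy_orange: Orange pack already standing in the middle pocket; to be left there.
- caddy_green: Green pack already standing in the rear pocket; to be left there.
- gate (a joint): Hinge angle of the hold-down gate in rad: 0 = down over the packs (level), 1.57 = upright, 1.85 = stop, leaning back. A stiff hinge: it stays where it is left (about 1 to 2 N at the grip). It shuts fully only if the packs under it are fully home.
- gate_hinge (a point): Middle of the gate's hinge axis, 56 mm behind the caddy's centre and 195 mm above its underside; the axis runs along the caddy's y.
- gate_grip (a point): Centre of the gate's red grip, a round bar 13 mm thick, 56 mm long along the caddy's y, 136 mm from the hinge axis. Gate shut: level with the hinge, 80 mm in front of the caddy's centre. It has 27 mm free on its hinge side, up to the strip that holds the packs down.
- instrument_box: Closed stainless instrument box with a wire handle, 76 x 196 x 62 mm, standing between caddy and stand; a bystander. Origin: centre of its underside.
- pack_orange_slot (a point): Centre of the hanging orange pack's hang slot, 113 mm above its bottom edge.
- pack_green_slot (a point): Centre of the hanging green pack's hang slot, 113 mm above its bottom edge.
- hook_left_tip (a point): Tip of the left hook: 5 mm wire, level at stand z = 220 mm from the board (x = 0) to x = -68 mm, then turned up at about 35 degrees, ending here at x = -84, z = 231 mm.
- hook_middle_tip (a point): Tip of the middle hook: 5 mm wire, level at stand z = 220 mm from the board (x = 0) to x = -68 mm, then turned up at about 35 degrees, ending here at x = -84, z = 231 mm.
- hook_right_tip (a point): Tip of the right hook: 5 mm wire, level at stand z = 220 mm from the board (x = 0) to x = -68 mm, then turned up at about 35 degrees, ending here at x = -84, z = 231 mm.
Mind the look-alikes: they are no part of the job. Leave any yellow look-alike of the pack_blue alone.

How it is judged:
By the outcome, as a careful person would: the job done as asked, in the order asked, and still so for the second after the job is handed in, with the robot touching nothing.
It also fails if it takes over 72 s, if anything falls off the work surface, if the arm or the gripper's body presses on something with over 40 N, if the wrist force passes 120 N, or if a joint passes its speed limit or range.

ROBOT

A 7-joint arm with a two-finger parallel gripper is mounted at the origin on a cart in front of the work surface, level with it; the furniture and walls round the work are solid. World frame = base frame: x ahead of the robot, y to its left, z up, the work surface at z = 0. Lengths are in mm, angles in rad, forces in N, time in s.
With the tool pointing down it reaches from about 400 to 925 mm from the base axis. Payload 5.6 kg.
Tool frame: the origin (TCP) lies midway between the tips of the shut fingers; the grasp point (between the pads) lies 19 mm behind it; y points along the fingers, x is the direction in which the jaws open and shut, and the axes are right-handed (so a half turn about y gives the same grasp; the last joint's range is limited). The gripper opens to 85 mm and grips with 20 to 120 N. Pads are 22 mm wide; open, the fingers measure 114 mm over their backs; the gripper's body (76 mm by 85 mm) begins 54 mm behind the grasp point. The pads swing forward as they close: fully open they stand 13 mm farther back than shut.
Start: joints at [1.206, 0.468, -0.012, 1.603, 0.006, 1.071, -0.056], TCP at [205.538, -616.654, 231.29] pointing down, gripper open.
Joint ranges: [-2.53, 2.53], [-0.31, 2.02], [-1.57, 1.55], [0.28, 2.44], [-1.29, 4.43], [0.15, 1.84], [-2.92, 2.92]. Speed limits (rad/s): [2.57, 2.57, 3.14, 3.14, 3.14, 3.14, 3.14].

INTERFACE

Orientations are given as a unit quaternion [w, x, y, z].
In Python, from cell import monitor, grab_frame, camera_info, job_done gives the robot as it stands.
- The arm moves only by the shell command python3 -m inch 'ROWS' [FORCE]. ROWS is a JSON object of lists of equal length, an entry for each row: "gripper": the opening, from 0 (shut) to 1 (fully open); "dp": the shift along the tool's x, y, z in units of 30 mm (1.0 is 30 mm), a list of three; "spin": the turn about the tool's y in units of 0.12 rad (1.0 is 0.12 rad). In form: {"gripper": [gripper, ...], "dp": [[tx, ty, tz], ...], "spin": [spin, ...]}. A call has 1 to 8 rows; each row shifts and turns the commanded pose from where the row before left it, along the tool's axes as they then stand; what a row does not reach is not made up. A row lasts 1/12 s, in which the tool goes at most 41.7 mm and 7.16 degrees, less where a joint would pass 70% of its speed; a pose out of reach is approached as far as the arm can. A call with a number of a shift or a turn outside -1 to 1 is refused whole. A call with a gripper value outside its range is refused whole. The fingers move at their own pace and stop on an object; FORCE is the grip in N (left out, the last holds). Time passes only in rows, so rows that do not move let the fingers close. It gives the time, the measured TCP pose, the force and the opening at its end, in the units of the state.
- monitor.get_obs(): the state, without advancing time (a new reading comes with each control period).
- grab_frame(name): name is "side" or "top"; returns (picture, depth): 384x512x3 uint8, blue, green, red; 384x512 float32, mm along the optical axis (not along the pixel's ray), 0 where there is no reading.
- camera_info(name): a dict with "mtx" (3x3 intrinsics, pixels), "R" (3x3) and "t" (3): a world point X has camera coordinates R X + t. Camera axes: x right, y down, z forward; pixel columns grow to the right and rows downward; lengths in mm; the calibration is good to about 2 mm. A picture is of the moment at which its call begins. camera_info takes no time and is no camera call.
- job_done(): hands the job in, once; it reports no verdict.
The state is a dict: "time_s": time; "joints": joint angles; "joint_velocities": joint speeds; "effort": joint torques, N m; "ee_pos": TCP position; "ee_rot": TCP orientation; "wrist_force": force on the tool from outside, world axes, zero at the start; "moment": the same for the moment, N m; "grip_width": finger opening in mm.
Only numpy, scipy, OpenCV 4.12 (cv2) and the standard library are available. Lean on these libraries where they do the work, as an engineer would, in place of code of your own. Each camera call takes 0.05 s, during which the arm holds its last target. There are 200 camera calls.

## Working session

There is one attempt and no reset: what is moved stays moved. The work goes in short steps, Python scripts to look and compute and a shell command to move; the robot and the scene stay as the last step left them, time stands still between calls to the robot, and variables do not carry over. Pictures are saved under pics/ and viewed, on a budget of 10 in all, crops included, one or two more only if the job needs it, and the job is handed in when it is done.

```bash
ls; mkdir -p pics; python3 - <<'E'
from cell import monitor, grab_frame, camera_info
import cv2,numpy as np
o=monitor.get_obs()
for k in o: print(k,o[k])
for n in("side","top"):
    p,d=grab_frame(n); cv2.imwrite(f"pics/{n}0.png",p); np.save(f"pics/{n}0.npy",d)
    c=camera_info(n); print(n,c)
E
```

```text
pics
time_s 0.0
joints [ 1.20603403  0.46840347 -0.01165025  1.60364072  0.0059604   1.0713901
 -0.05628274]
joint_velocities [ 1.24823198e-04  8.42290270e-04 -1.00449973e-03 -1.70002344e-04
  1.56719209e-04 -6.19326393e-04  7.67440742e-05]
effort [ 1.48238337e-04 -5.32380939e+01  2.12732982e-02 -2.51303244e+01
  1.13758404e-02  7.81415234e-03  3.91333822e-05]
ee_pos [ 205.3482738  -616.11249915  230.31419559]
ee_rot [ 0.57398561 -0.57327885  0.41398799 -0.4129235 ]
wrist_force [ 0.3609808  -0.4250529   0.25028974]
moment [ 0.00707736 -0.04967601  0.02119648]
grip_width 85.24266960279999
side {'mtx': array([[417.65018363,   0.        , 261.03939389],
       [  0.        , 417.65018363, 186.45354171],
       [  0.        ,   0.        ,   1.        ]]), 'R': array([[-0.87109462, -0.49053905, -0.02378229],
       [-0.15616603,  0.3225795 , -0.93357091],
       [ 0.46562467, -0.80951461, -0.3576028 ]]), 't': array([ 432.62930292,  252.00521033, 1017.12602038])}
top {'mtx': array([[403.65133806,   0.        , 251.45551375],
       [  0.        , 403.65133806, 190.09113335],
       [  0.        ,   0.        ,   1.        ]]), 'R': array([[-0.39706664, -0.91778666,  0.00239354],
       [-0.85479045,  0.36886019, -0.3650691 ],
       [ 0.33417267, -0.14700274, -0.93097735]]), 't': array([ 128.2638884 ,  535.07814395, 1340.8877989 ])}
```

View pics/side0.png

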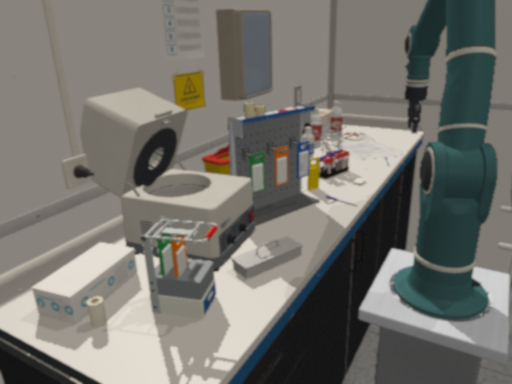

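View pics/top0.png

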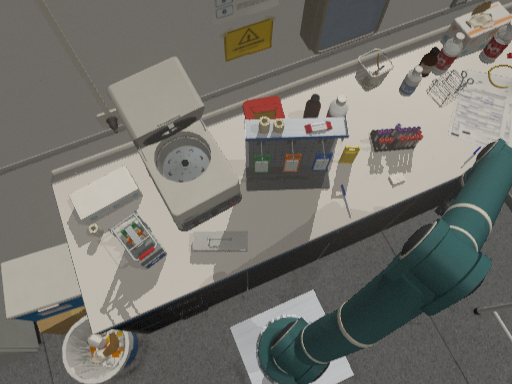

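The side view shows green, orange and blue packs hanging at about (257,171), (281,164) and (303,158). The caddy is at (185,270), with its red gate grip at (212,231). A yellow look-alike stands at (314,172). In the top view the blue pack is at (322,162), the grip at (153,257) and the box at (219,241).

```bash
cat > h.py <<'E'
from cell import monitor, grab_frame, camera_info
import cv2,numpy as np
from scipy.spatial.transform import Rotation as Ro
def world(n,d):
    c=camera_info(n); K=c["mtx"]; v,u=np.indices(d.shape)
    P=np.stack([(u-K[0,2])/K[0,0]*d,(v-K[1,2])/K[1,1]*d,d],-1)
    return (P-c["t"])@c["R"]
def proj(n,X):
    c=camera_info(n); q=(np.atleast_2d(X)@c["R"].T+c["t"])@c["mtx"].T; return q[:,:2]/q[:,2:]
def hsv(p): return cv2.cvtColor(p,cv2.COLOR_BGR2HSV).astype(int)
COL=dict(blue=(105,125,120,60),green=(50,85,90,50),orange=(5,16,150,100),red=(-6,4,150,90))
def mask(p,c):
    h=hsv(p); lo,hi,s,v=COL[c]; H=h[...,0]; 
    if lo<0: H=np.where(H>90,H-180,H)
    return (H>=lo)&(H<=hi)&(h[...,1]>s)&(h[...,2]>v)
def pose():
    o=monitor.get_obs(); q=o["ee_rot"]; return o["ee_pos"],Ro.from_quat(np.r_[q[1:],q[0]]).as_matrix()
E
python3 - <<'E'
from h import *
for n in("side","top"):
    p=cv2.imread(f"pics/{n}0.png"); d=np.load(f"pics/{n}0.npy"); W=world(n,d)
    for c in COL:
        k,l,st,ce=cv2.connectedComponentsWithStats((mask(p,c)&(d>0)).astype(np.uint8))
        for i in range(1,k):
            if st[i,4]<12: continue
            w=W[l==i]; print(n,c,st[i],np.round(ce[i]),np.median(w,0).round(),np.percentile(w,5,0).round(),np.percentile(w,95,0).round())
E
```

```text
side blue [243 107  70  16 181] [276. 115.] [ 566. -229.  342.] [ 508. -372.  338.] [ 607. -120.  346.]
side blue [298 143  11   9  47] [302. 147.] [ 520. -332.  211.] [ 506. -366.  201.] [ 527. -321.  230.]
side blue [205 300   5  10  31] [206. 304.] [447. 339.  27.] [445. 326.  18.] [452. 346.  39.]
side green [250 152  14  19 120] [256. 159.] [ 595. -146.  213.] [ 582. -176.  196.] [ 608. -127.  231.]
side green [158 240  12  35 121] [162. 252.] [545. 363. 155.] [541. 331.  97.] [552. 365. 176.]
side orange [275 146  13  29 110] [280. 154.] [ 558. -239.  208.] [ 543. -272.  160.] [ 568. -226.  231.]
side orange [219 155  10   7  43] [224. 158.] [ 792. -242.  170.] [ 743. -312.  142.] [ 825. -189.  177.]
side orange [204 160  25   6  39] [216. 163.] [ 764. -176.  167.] [ 738. -189.  164.] [ 823. -169.  170.]
side orange [172 241  13  35 146] [176. 254.] [513. 354. 153.] [508. 320.  98.] [519. 356. 175.]
side red [203 147  26  17 192] [217. 157.] [ 794. -204.  176.] [ 742. -269.  171.] [ 832. -172.  205.]
side red [337 152  11   6  37] [341. 154.] [ 503. -723.   84.] [ 489. -757.   
[... 947 characters left out ...]
 [127 238   6   6  22] [129. 240.] [512. 348. 176.] [508. 343. 125.] [540. 360. 187.]
top orange [ 90 347   6  10  21] [ 92. 350.] [ 371.  853. -750.] [ 348.  842. -759.] [ 386.  864. -737.]
top red [507  53   5   5  17] [509.  55.] [  712. -1405.     7.] [  703. -1412.     3.] [  721. -1399.    13.]
top red [243  96  41  24 596] [263. 107.] [ 799. -251.  179.] [ 747. -308.  174.] [ 836. -187.  215.]
top red [327 122   4   6  18] [328. 124.] [ 561. -363.  348.] [ 551. -368.  343.] [ 571. -358.  351.]
top red [306 125   5   7  25] [308. 128.] [ 574. -300.  347.] [ 565. -305.  342.] [ 585. -294.  349.]
top red [139 247  15  13  58] [146. 253.] [444. 308. 201.] [435. 284. 173.] [460. 329. 205.]
```

```bash
python3 - <<'E'
from h import *
a=cv2.imread("pics/side0.png");b=cv2.imread("pics/top0.png")
r=lambda im,x,y,w,h:cv2.resize(im[y:y+h,x:x+w],(400,300),interpolation=cv2.INTER_CUBIC)
m=np.vstack([np.hstack([r(a,130,210,100,75),r(b,95,200,100,75)]),np.hstack([r(a,220,100,112,84),r(b,235,110,112,84)])])
cv2.imwrite("pics/crop1.png",m)
E
```

```text
(no output)
```

View pics/crop1.png

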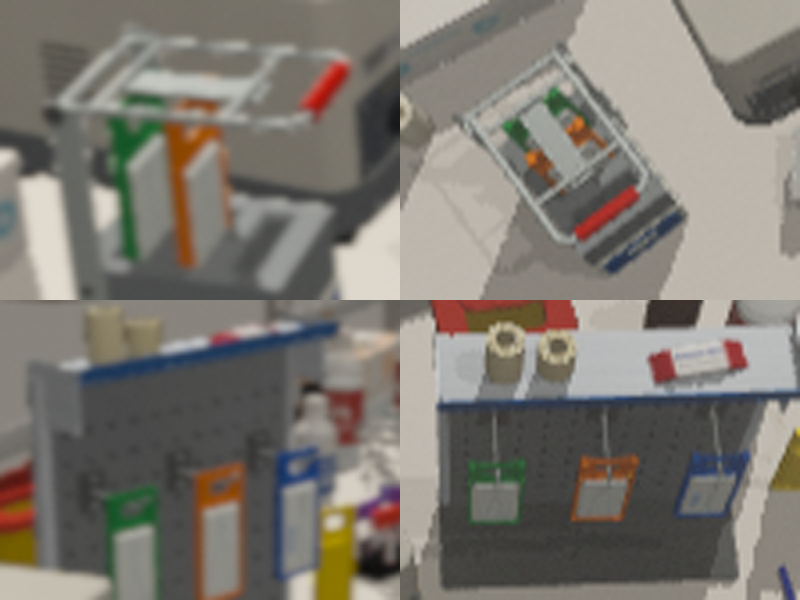

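```bash
python3 - <<'E'
from h import *
def plane(n,uv,z):
    c=camera_info(n); r=np.c_[(uv-c["mtx"][:2,2])/c["mtx"][0,0],np.ones(len(uv))]@c["R"]; o=-c["t"]@c["R"]
    return o+r*((z-o[2])/r[:,2:])
allb=[];alls=[]
for n in("side","top"):
    p=cv2.imread(f"pics/{n}0.png"); d=np.load(f"pics/{n}0.npy"); W=world(n,d)
    m=mask(p,"red"); w=W; m&=(abs(W-[441,309,195])<[40,50,40]).all(-1)
    v,u=np.nonzero(m); q=plane(n,np.c_[u,v].astype(float),197)[:,:2]
    c,vec,ev=cv2.PCACompute2(q.astype(np.float32),None); print(n,"grip",c,vec[0],ev.ravel()**.5*12**.5)
    m=(d>0)&(abs(W[...,2]-96)<6)&(np.hypot(W[...,0]-500,W[...,1]-325)<110)
    pts=W[m][:,:2]; print(n,"blocktop",len(pts),cv2.minAreaRect(pts.astype(np.float32)),pts.mean(0), W[m][:,2].mean()); 
    m=(d>0)&(abs(W[...,2]-343)<8)&(np.hypot(W[...,0]-590,W[...,1]+245)<220)
    pts=W[m][:,:2]; print(n,"shelf",len(pts),cv2.minAreaRect(pts.astype(np.float32)))
    # blue edge
    v,u=np.nonzero(mask(p,"blue")&(abs(W[...,2]-343)<10)&(d>0)); q=plane(n,np.c_[u,v].astype(float),341)[:,:2]
    if len(q)>9: print("edge",len(q),cv2.fitLine(q.astype(np.float32),cv2.DIST_HUBER,0,.1,.1).ravel())
    m=(d>0)&(abs(W[...,2]-62)<6)&(np.hypot(W[...,0]-440,W[...,1]-130)<150)
    pts=W[m][:,:2]; print(n,"box",len(pts),cv2.minAreaRect(pts.astype(np.float32)))
    for c,ctr in(("blue",[520,-335,190]),("orange",[557,-245,190]),("green",[595,-150,190])):
        m=mask(p,c)&(abs(W-ctr)<[50,50,70]).all(-1); v,u=np.nonzero(m); print(n,c,len(u),u.min(),u.max(),v.min(),v.max(),W[m].mean(0).round(1))
E
```

```text
side grip [[442.79495 306.00964]] [-0.2995501  0.9540805] [52.16889  11.188493]
side blocktop 848 ((517.1105346679688, 330.75604248046875), (125.9991683959961, 95.426025390625), 18.9942684173584) [505.63267251 337.44914035] 94.53088016023558
side shelf 595 ((587.028564453125, -263.95989990234375), (327.4919738769531, 80.06526184082031), 68.5597152709961)
edge 181 [ 3.3883515e-01  9.4084579e-01  5.6267786e+02 -2.4340883e+02]
side box 199 ((501.92633056640625, 145.5968780517578), (242.19937133789062, 119.13716125488281), 77.65034484863281)
side blue 48 298 308 142 151 [ 518.5 -339.9  213.2]
side orange 107 275 287 146 174 [ 557.  -243.5  208. ]
side green 118 250 263 152 175 [ 594.  -148.8  213.2]
top grip [[444.11444 307.2139 ]] [-0.28476673  0.9585969 ] [52.602196 10.172017]
top blocktop 379 ((519.7418212890625, 326.343505859375), (125.99433898925781, 94.73955535888672), 16.91114616394043) [506.61278402 328.14519303] 95.51149223368722
top shelf 1803 ((589.6946411132812, -265.6935119628906), (320.17535400390625, 78.10521697998047), 68.63536834716797)
top box 67 ((504.0454406738281, 145.9169464111328), (238.05120849609375, 120.84577178955078), 77.00437927246094)
top blue 25 316 332 153 158 [ 520.2 -339.8  223.6]
top orange 73 283 301 154 170 [ 554.  -250.6  212. ]
top green 58 254 269 155 170 [ 592.  -153.7  215.1]
```

```bash
cat >> h.py <<'E'
C0=np.array([519.5,329.5,0]); CY=np.deg2rad(17.2)
S0=np.array([608.8,-272.7,0]); SY=np.deg2rad(-21.4)
def fr(o,y,p): return o+Ro.from_euler('z',y).apply(p)
cad=lambda *p: fr(C0,CY,p); std=lambda *p: fr(S0,SY,p)
def go(*targets):
    "print total tool-frame shift (units of 30mm) to successive TCP targets, orientation kept"
    p,R=pose(); print("tcp",p.round(1),"x",R[:,0].round(3),"y",R[:,1].round(3),"head x",np.rad2deg(np.arctan2(R[1,0],R[0,0])).round(1))
    for t in targets:
        u=(np.asarray(t)-p)@R/30; print("to",np.round(t,1),"units",u.round(2),"rows",np.ceil(np.linalg.norm(u*30)/30)); p=np.asarray(t)
E
python3 - <<'E'
from h import *
go((380,-240,330),cad(-80,0,330),cad(-80,0,176)); print(std(-60,-105,0),cad(-34,0,56))
E
python3 -m inch '{"gripper":[1],"dp":[[0,0,0]],"spin":[1]}'; python3 -c "
from h import *
go()"
```

```text
tcp [ 205.4 -616.2  230.4] x [ 0.316 -0.949 -0.002] y [-0.001  0.001 -1.   ] head x -71.6
to [ 380 -240  330] units [-10.06  -3.3    9.49] rows 15.0
to [443.1 305.8 330. ] units [-16.6    0.03   7.75] rows 19.0
to [443.1 305.8 176. ] units [0.01 5.13 0.  ] rows 6.0
[ 514.62458869 -348.56825361    0.        ] [487.02053569 319.4459263   56.        ]
time_s: 0.18
ee_pos: [205.3, -616.3, 230.6]
ee_rot: [0.548, -0.547, 0.448, -0.447]
wrist_force: [-0.5, -0.0, -0.4]
grip_width: 85.4
tcp [ 205.3 -616.3  230.6] x [ 0.199 -0.98  -0.001] y [-0.     0.001 -1.   ] head x -78.5
```

```bash
python3 -m inch '{"gripper":[1,1,1,1,1,1,1,1],"dp":[[0,-0.5,0],[0,-0.5,0],[0,-0.5,0],[0,-0.5,0],[0,-0.5,0],[0,-0.5,0],[0,-0.3,0],[0,0,0]],"spin":[-1,-1,-1,-1,-1,-1,-1,-1]}' >/dev/null; python3 -m inch '{"gripper":[1,1,1,1,1,1,1],"dp":[[0,0,0],[0,0,0],[0,0,0],[0,0,0],[0,0,0],[0,0,0],[0,0,0]],"spin":[-1,-1,-1,-1,-1,-0.9,0]}'; python3 -c "
from h import *
go((380,-240,330),cad(-80,0,330),cad(-80,0,176)); print(monitor.get_obs()['joints'])"
```

```text
time_s: 1.43
ee_pos: [205.3, -616.4, 329.6]
ee_rot: [0.7, -0.699, -0.106, 0.106]
wrist_force: [-0.2, -0.4, -0.5]
grip_width: 85.4
tcp [ 205.3 -616.4  329.6] x [0.955 0.297 0.   ] y [-0.     0.001 -1.   ] head x 17.3
to [ 380 -240  330] units [ 9.29  0.   10.25] rows 14.0
to [443.1 305.8 330. ] units [ 7.41  0.02 16.75] rows 19.0
to [443.1 305.8 176. ] units [-0.    5.13 -0.01] rows 6.0
[ 1.41307599  0.41632848 -0.30060615  1.47162476  0.12520569  1.27369355
  1.40134508]
```

```bash
python3 -m inch '{"gripper":[1,1,1,1,1,1,1,1],"dp":[[0.5,0,0.6],[0.8,0,0.9],[0.9,0,1],[0.9,0,1],[0.9,0,1],[0.9,0,1],[0.9,0,1],[0.9,0,1]],"spin":[0,0,0,0,0,0,0,0]}' >/dev/null; python3 -m inch '{"gripper":[1,1,1,1,1,1,1,1],"dp":[[0.9,0,1],[0.9,0,1],[0.6,0,1],[0.5,0,1],[0.5,0,1],[0.4,0,1],[0.4,0,1],[0.4,0,1]],"spin":[0,0,0,0,0,0,0,0]}' ; python3 -m inch '{"gripper":[0.45,0.45,0.45,0.45,0.45,0.45,0.45,0.45],"dp":[[0.45,0,1],[0.45,0,1],[0.45,0,1],[0.45,0,1],[0.45,0,1],[0.45,0,1],[0.45,0,1],[0.45,0,1]],"spin":[0,0,0,0,0,0,0,0]}'; python3 -c "
from h import *
go(cad(-80,0,330),cad(-80,0,176)); print(monitor.get_obs()['joints'])"
```

```text
time_s: 2.77
ee_pos: [392.3, -70.8, 330.3]
ee_rot: [-0.699, 0.7, 0.104, -0.104]
wrist_force: [1.2, 0.2, 0.2]
grip_width: 85.5
time_s: 3.43
ee_pos: [425.0, 190.0, 330.3]
ee_rot: [-0.699, 0.7, 0.104, -0.104]
wrist_force: [0.4, -0.5, -0.1]
grip_width: 38.5
tcp [425.  190.  330.3] x [0.957 0.29  0.   ] y [ 0.001 -0.001 -1.   ] head x 16.9
to [443.1 305.8 330. ] units [1.7  0.01 3.52] rows 4.0
to [443.1 305.8 176. ] units [-0.    5.13  0.  ] rows 6.0
[ 0.47701167  0.18190208 -1.06219459  1.86339687  0.17154059  1.19379372
 -0.34712659]
```

```bash
python3 -m inch '{"gripper":[0.33,0.33,0.33,0.33,0.33,0.33,0.33,0.33],"dp":[[0.45,0,0.9],[0.45,0,0.9],[0.4,0,0.9],[0.4,0.3,0.8],[0,0.9,0],[0,1,0],[0,0.9,0],[0,0,0]],"spin":[0,0,0,0,0,0,0,0]}' ;  python3 - <<'E'
from h import *
go(cad(-80,0,235),cad(-80,0,176)); print(monitor.get_obs()['joints'])
r=lambda im,x,y,w,h:cv2.resize(im[y:y+h,x:x+w],(400,400),interpolation=cv2.INTER_CUBIC)
cv2.imwrite("pics/c2.png",np.hstack([r(grab_frame("side")[0],150,170,100,100),r(grab_frame("top")[0],100,190,100,100)]))
E
```

```text
time_s: 4.1
ee_pos: [440.5, 301.7, 232.1]
ee_rot: [-0.698, 0.701, 0.101, -0.108]
wrist_force: [-0.7, -1.3, -0.1]
grip_width: 28.1
tcp [440.5 301.7 232.1] x [ 0.956  0.292 -0.009] y [-0.008 -0.005 -1.   ] head x 17.0
to [443.1 305.8 235. ] units [ 0.12 -0.1   0.11] rows 1.0
to [443.1 305.8 176. ] units [0.02 1.97 0.  ] rows 2.0
[ 0.09534626  0.46114813 -0.9672519   1.83425829  0.42496331  1.08206417
 -0.7357889 ]
```

View pics/c2.png

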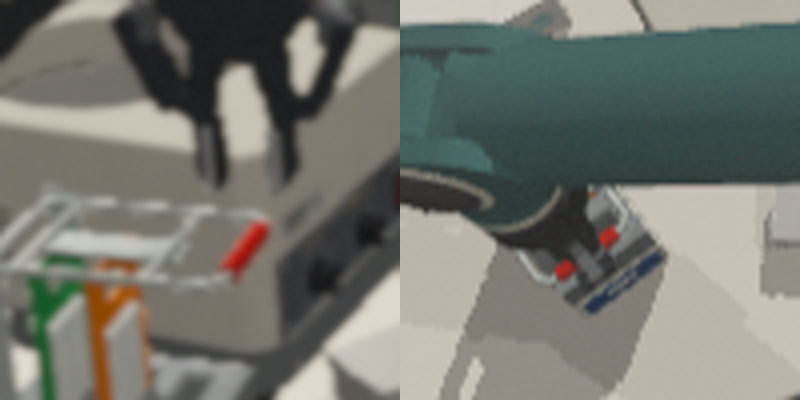

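The side crop shows the fingers straddling above the red grip (245,245). The top crop agrees, with the finger between the two visible red ends (565,270) and (608,237). Descending and gripping.

```bash
python3 -m inch '{"gripper":[0.33,0.33,0.33,0.33,0.33],"dp":[[0.1,0.6,0.1],[0,0.7,0],[0,0.5,0],[0,0.1,0],[0,0,0]],"spin":[0,0,0,0,0]}' ; python3 -m inch '{"gripper":[0,0,0,0,0,0],"dp":[[0,0,0],[0,0,0],[0,0,0],[0,0,0],[0,0,0],[0,0,0]],"spin":[0,0,0,0,0,0]}' 40; python3 - <<'E'
from h import *
# arc offsets relative to start, caddy x,z in units of 30mm
a=np.linspace(0,1.87,15); X=-136*np.cos(a)+136; Z=136*np.sin(a)
print(np.c_[np.diff(X),-np.diff(Z)].round(1)/30)
go()
E
```

```text
time_s: 4.62
ee_pos: [445.4, 308.1, 181.3]
ee_rot: [0.699, -0.699, -0.105, 0.105]
wrist_force: [0.3, 0.1, 0.5]
grip_width: 28.3
time_s: 5.12
ee_pos: [442.6, 307.6, 181.6]
ee_rot: [-0.699, 0.7, 0.104, -0.106]
wrist_force: [-8.0, -3.1, 4.0]
grip_width: 11.4
[[ 0.04       -0.60333333]
 [ 0.12       -0.59333333]
 [ 0.19666667 -0.57      ]
 [ 0.27333333 -0.54      ]
 [ 0.34333333 -0.5       ]
 [ 0.40666667 -0.45      ]
 [ 0.46333333 -0.39      ]
 [ 0.51       -0.32666667]
 [ 0.55       -0.25666667]
 [ 0.57666667 -0.18      ]
 [ 0.59666667 -0.1       ]
 [ 0.60333333 -0.02      ]
 [ 0.60333333  0.06      ]
 [ 0.59        0.14      ]]
tcp [442.6 307.6 181.6] x [ 0.956  0.294 -0.004] y [-0.003 -0.002 -1.   ] head x 17.1
```

```bash
python3 -m inch '{"gripper":[0,0,0,0,0,0,0],"dp":[[0.04,-0.6,0],[0.12,-0.59,0],[0.2,-0.57,0],[0.27,-0.54,0],[0.34,-0.5,0],[0.41,-0.45,0],[0.46,-0.39,0]],"spin":[0,0,0,0,0,0,0]}' ; python3 -c "
from h import *
go(cad(56-136*.59,0,181.6+136*.807))"
```

```text
time_s: 5.7
ee_pos: [492.7, 322.7, 293.0]
ee_rot: [-0.697, 0.701, 0.103, -0.109]
wrist_force: [-11.5, -7.5, 11.1]
grip_width: 11.3
tcp [492.7 322.7 293. ] x [ 0.955  0.295 -0.01 ] y [-0.008 -0.007 -1.   ] head x 17.2
to [496.3 322.3 291.4] units [ 0.11  0.05 -0.05] rows 1.0
```

```bash
python3 -m inch '{"gripper":[0,0,0,0,0,0,0],"dp":[[0.51,-0.33,0],[0.55,-0.26,0],[0.58,-0.18,0],[0.6,-0.1,0],[0.6,-0.02,0],[0.6,0.06,0],[0.5,0.1,0]],"spin":[0,0,0,0,0,0,0]}' ; python3 -m inch '{"gripper":[0,0],"dp":[[0,0,0],[0,0,0]],"spin":[0,0]}'; python3 -c "
from h import *
go(cad(56+136*.26,0,181.6+136*.965))"
```

```text
time_s: 6.28
ee_pos: [610.3, 357.4, 314.1]
ee_rot: [-0.699, 0.7, 0.103, -0.106]
wrist_force: [-47.0, -24.2, 42.7]
grip_width: 11.3
time_s: 6.45
ee_pos: [609.0, 357.0, 314.6]
ee_rot: [-0.698, 0.701, 0.103, -0.106]
wrist_force: [-8.7, -8.7, 8.3]
grip_width: 11.2
tcp [609.  357.  314.6] x [ 0.956  0.293 -0.005] y [-0.003 -0.004 -1.   ] head x 17.0
to [606.8 356.5 312.8] units [-0.08  0.06  0.01] rows 1.0
```

```bash
python3 -m inch '{"gripper":[0.33,0.33,0.33,0.33,0.33,0.5,0.8],"dp":[[0,0,0],[0,0,0],[0,0,0],[0,-0.4,0],[0,-0.8,0],[0,-1,0],[0,-1,0]],"spin":[0,0,0,0,0,0,0]}' ; python3 -m inch '{"gripper":[1,1,1,1,1,1,1,1],"dp":[[0,-1,0],[0,-1,0],[0,-0.5,0],[0,0,0],[0,0,0],[0,0,0],[0,0,0],[0,0,0]],"spin":[-1,-1,-1,-1,-1,-1,-1,-0.5]}'; python3 - <<'E'
from h import *
go((420,-165,450)); print(monitor.get_obs()['joints'])
p,d=grab_frame("side"); d2=grab_frame("top"); 
for n,pp,dd in(("side",p,d),("top",*d2)):
    W=world(n,dd); m=mask(pp,"red")&(abs(W-[560,340,300])<[120,120,90]).all(-1); print(n,m.sum(),W[m].mean(0) if m.any() else 0)
E
```

```text
time_s: 7.03
ee_pos: [610.5, 358.8, 409.2]
ee_rot: [0.699, -0.699, -0.105, 0.105]
wrist_force: [0.8, -0.2, -0.2]
grip_width: 51.3
time_s: 7.7
ee_pos: [610.6, 359.0, 483.6]
ee_rot: [0.583, -0.582, -0.401, 0.4]
wrist_force: [-0.8, -0.7, 0.2]
grip_width: 85.1
tcp [610.6 359.  483.6] x [0.358 0.934 0.001] y [ 0.001  0.001 -1.   ] head x 69.0
to [ 420 -165  450] units [-18.58   1.09  -0.33] rows 19.0
[-0.06675527  0.66602542 -1.06996851  0.99755341  0.58278273  1.74756302
  0.29122141]
side 75 [604.6504747  356.46120182 328.10217888]
top 51 [608.82392323 354.42709753 331.17294488]
```

```bash
for i in 1 2; do python3 -m inch '{"gripper":[1,1,1,1,1,1,1,1],"dp":[[-1,0,0],[-1,0,0],[-1,0,0],[-1,0,0],[-1,0,0],[-1,0,0],[-1,0,0],[-1,0,0]],"spin":[0,0,0,0,0,0,0,0]}'>/dev/null; done;  python3 -m inch '{"gripper":[1,1,1,1],"dp":[[-1,0,0],[-1,0,0],[-0.6,0,0],[0,0,0]],"spin":[0,0,0,0]}';  python3 -c "
from h import *
go((420,-165,450)); print(monitor.get_obs()['joints'])"
python3 -m inch '{"gripper":[1,1,1,1,1,1,1,1],"dp":[[0,-1,0],[0,-1,0],[0,-1,0],[0,-1,0],[0,-1,0],[0,-1,0],[0,-1,0],[0,0,0]],"spin":[0,0,0,0,0,0,0,0]}'
python3 -c "
from h import *
go((420,-165,450)); print(monitor.get_obs()['joints'])"
```

```text
time_s: 9.47
ee_pos: [405.8, -165.9, 482.9]
ee_rot: [-0.586, 0.587, 0.394, -0.396]
wrist_force: [0.1, -0.6, 0.1]
grip_width: 85.5
tcp [ 405.8 -165.9  482.9] x [ 0.375  0.927 -0.003] y [-0.001 -0.003 -1.   ] head x 68.0
to [ 420 -165  450] units [ 0.21  1.1  -0.43] rows 2.0
[ 1.7904973  -0.0504963  -1.37278644  1.64458187 -0.04668615  1.50630397
  1.60702907]
time_s: 10.13
ee_pos: [411.5, -159.9, 642.3]
ee_rot: [-0.58, 0.587, 0.4, -0.398]
wrist_force: [-0.3, -0.8, -0.4]
grip_width: 85.5
tcp [ 411.5 -159.9  642.3] x [ 0.363  0.932 -0.003] y [ 0.008 -0.006 -1.   ] head x 68.7
to [ 420 -165  450] units [-0.04  6.41 -0.27] rows 7.0
[ 1.3559663   0.03197144 -1.07109733  1.27837766  0.03266879  1.83884521
  1.49352102]
```

```bash
for i in 1 2; do 
python3 -m inch '{"gripper":[1,1,1,1,1,1,1,1],"dp":[[0,-1,0],[0,-1,0],[0,-1,0],[0,-1,0],[0,-1,0],[0,-1,0],[0,-1,0],[0,0,0]],"spin":[0,0,0,0,0,0,0,0]}'
python3 -c "
from h import *
go(); print(monitor.get_obs()['joints'])"; done
```

```text
time_s: 10.8
ee_pos: [403.7, -156.2, 720.6]
ee_rot: [-0.53, 0.633, 0.432, -0.363]
wrist_force: [-0.5, 1.5, -0.1]
grip_width: 85.4
tcp [ 403.7 -156.2  720.6] x [ 0.363  0.932 -0.001] y [ 0.161 -0.064 -0.985] head x 68.7
[ 1.12956161 -0.07362348 -0.73720174  1.17921343 -0.05321763  1.8419917
  1.56988897]
time_s: 11.47
ee_pos: [374.9, -144.9, 797.3]
ee_rot: [-0.475, 0.675, 0.461, -0.326]
wrist_force: [0.0, -0.1, 0.8]
grip_width: 85.2
tcp [ 374.9 -144.9  797.3] x [ 0.363  0.932 -0.001] y [ 0.313 -0.123 -0.942] head x 68.7
[ 0.75096712 -0.1633164  -0.34828871  1.10910132 -0.06563625  1.84205602
  1.56878211]
```

```bash

python3 -m inch '{"gripper":[1,1,1,1,1,1,1,1],"dp":[[0,-1,-0.5],[0,-1,-0.5],[0,-1,-0.5],[0,-1,-0.5],[0,-1,-0.5],[0,-1,-0.5],[0,-1,-0.5],[0,0,0]],"spin":[0,0,0,0,0,0,0,0]}'
python3 -c "
from h import *
go(); print(monitor.get_obs()['joints'])"; 
```

```text
time_s: 12.13
ee_pos: [404.8, -158.0, 893.2]
ee_rot: [-0.411, 0.716, 0.49, -0.281]
wrist_force: [0.2, 0.2, 0.4]
grip_width: 85.5
tcp [ 404.8 -158.   893.2] x [0.363 0.932 0.001] y [ 0.47  -0.183 -0.863] head x 68.7
[ 1.01009227 -0.08480165 -0.59445827  0.84070638 -0.06715519  1.84138146
  1.56782614]
```

```bash

python3 -m inch '{"gripper":[1,1,1,1],"dp":[[0,-1,-0.5],[0,-1,-0.5],[0,-1,-0.5],[0,0,0]],"spin":[0,0,0,0]}'
python3 - <<'E'
from h import *
p,R=pose()
def pre(x,h): # pack blue at stand x,-105, grasp height h above worktop -> TCP
    return std(x,-105,h)+19*R[:,1]
go(pre(-230,330),pre(-150,270),pre(-60,205)); print(monitor.get_obs()['joints'],R.round(3))
E
```

```text
time_s: 12.47
ee_pos: [402.2, -157.1, 933.1]
ee_rot: [-0.382, 0.732, 0.501, -0.26]
wrist_force: [-0.5, 1.4, -0.4]
grip_width: 85.6
tcp [ 402.2 -157.1  933.1] x [0.363 0.932 0.001] y [ 0.534 -0.208 -0.82 ] head x 68.7
to [ 366.5 -290.5  314.4] units [-4.59 17.19 11.4 ] rows 22.0
to [ 441.  -319.7  254.4] units [-0.01  3.17 -1.04] rows 4.0
to [ 524.8 -352.5  189.4] units [-0.01  3.49 -1.22] rows 4.0
[ 1.07852005 -0.07417594 -0.65653139  0.7473736  -0.06971803  1.8416005
  1.56807333] [[ 0.363  0.534 -0.763]
 [ 0.932 -0.208  0.298]
 [ 0.001 -0.82  -0.573]]
```

```bash

python3 -c "
from h import *
p,R=pose()
go(std(-160,-105,330)+19*R[:,1])"
for i in 1 2; do python3 -m inch '{"gripper":[1,1,1,1,1,1,1,1],"dp":[[-0.2,0.9,0.4],[-0.2,0.9,0.4],[-0.2,0.9,0.4],[-0.2,0.9,0.4],[-0.2,0.9,0.4],[-0.2,0.9,0.4],[-0.2,0.9,0.4],[-0.2,0.9,0.4]],"spin":[0,0,0,0,0,0,0,0]}';done
python3 - <<'E'
from h import *
p,R=pose()
go(std(-160,-105,330)+19*R[:,1]); print(monitor.get_obs()['joints'])
E
```

```text
tcp [ 402.2 -157.1  933.1] x [0.363 0.932 0.001] y [ 0.534 -0.208 -0.82 ] head x 68.7
to [ 431.7 -316.   314.4] units [-4.59 18.53  9.49] rows 22.0
time_s: 13.13
ee_pos: [426.3, -218.5, 696.3]
ee_rot: [-0.384, 0.731, 0.5, -0.261]
wrist_force: [0.4, -0.6, 0.4]
grip_width: 85.4
time_s: 13.8
ee_pos: [450.0, -278.6, 464.2]
ee_rot: [-0.384, 0.731, 0.5, -0.262]
wrist_force: [1.1, -1.0, 0.6]
grip_width: 85.6
tcp [ 450.  -278.6  464.2] x [0.363 0.932 0.002] y [ 0.53  -0.205 -0.823] head x 68.7
to [ 431.6 -316.   314.4] units [-1.39  4.04  2.94] rows 6.0
[ 1.05514072 -0.20128466 -0.41014235  1.95789785 -0.31746189  0.79979353
  1.98269806]
```

```bash

python3 -m inch '{"gripper":[1,1,1,1,1,1],"dp":[[-0.3,0.8,0.6],[-0.3,0.8,0.6],[-0.3,0.8,0.6],[-0.3,0.8,0.6],[-0.2,0.8,0.5],[0,0,0]],"spin":[0,0,0,0,0,0]}'
python3 - <<'E'
from h import *
p,R=pose()
go(std(-60,-105,205)+19*R[:,1]); print(monitor.get_obs()['joints'])
a,d=grab_frame("side");b,e=grab_frame("top")
for n,P,D in(("side",a,d),("top",b,e)):
    print(n,proj(n,[std(-60,-105+s,z) for s in(-27,27) for z in(102.5,232.5)]).round(1).tolist())
r=lambda im,x,y:cv2.resize(im[y:y+80,x:x+80],(400,400),interpolation=cv2.INTER_CUBIC)
cv2.imwrite("pics/c3.png",np.hstack([r(a,270,105),r(b,280,110)]))
E
```

```text
time_s: 14.3
ee_pos: [429.1, -314.9, 311.4]
ee_rot: [-0.389, 0.729, 0.499, -0.262]
wrist_force: [0.2, 0.5, -1.0]
grip_width: 85.3
tcp [ 429.1 -314.9  311.4] x [0.364 0.931 0.007] y [ 0.524 -0.199 -0.828] head x 68.6
to [ 524.6 -352.3  189.3] units [-0.03  5.29 -0.55] rows 6.0
[ 1.03611679 -0.04623352 -0.34984234  2.18505629 -0.44031074  0.46668643
  2.21931468]
side [[308.9, 174.6], [309.5, 139.8], [298.1, 178.0], [298.4, 142.6]]
top [[325.9, 170.4], [332.7, 154.4], [311.1, 170.9], [316.6, 154.9]]
```

View pics/c3.png

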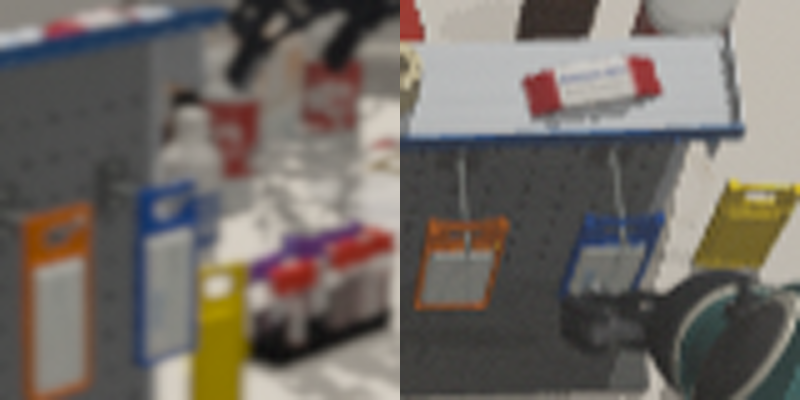

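```bash
python3 - <<'E'
from h import *
for n in("side","top"):
    p,d=grab_frame(n); W=world(n,d); h=hsv(p); m=(h[...,0]>22)&(h[...,0]<32)&(h[...,1]>150)&(abs(W-[490,-420,100])<[120,90,160]).all(-1)
    L=Ro.from_euler('z',-SY).apply(W[m]-S0); print(n,m.sum(),np.percentile(L,[5,50,95],0).round())
    m=mask(p,"blue")&(abs(W-[515,-348,170])<[50,50,75]).all(-1); L=Ro.from_euler('z',-SY).apply(W[m]-S0); print(m.sum(),np.percentile(L,[5,50,95],0).round())
E
```

```text
side 202 [[   6. -247.    9.]
 [  11. -228.   55.]
 [  16. -210.  100.]]
48 [[ -64. -123.  201.]
 [ -59.  -90.  210.]
 [ -55.  -78.  229.]]
top 159 [[   9. -248.   26.]
 [  13. -227.   78.]
 [  19. -208.  130.]]
34 [[ -60. -126.  204.]
 [ -57.  -90.  226.]
 [ -54.  -80.  235.]]
```

```bash

python3 -m inch '{"gripper":[1,1,1,1,1,1,1,1],"dp":[[0,0.6,-0.06],[0,0.9,-0.1],[0,0.9,-0.1],[0,0.9,-0.1],[0,0.8,-0.08],[0,0.7,-0.06],[0,0.4,-0.05],[0,0,0]],"spin":[0,0,0,0,0,0,0,0]}'
python3 - <<'E'
from h import *
p,R=pose()
go(std(-60,-105,205)+19*R[:,1]); print(monitor.get_obs()['joints'])
E
```

```text
time_s: 15.17
ee_pos: [530.7, -354.5, 201.3]
ee_rot: [-0.382, 0.731, 0.501, -0.261]
wrist_force: [0.9, -0.6, -0.5]
grip_width: 85.3
tcp [ 530.7 -354.5  201.3] x [0.362 0.932 0.002] y [ 0.534 -0.206 -0.82 ] head x 68.8
to [ 524.8 -352.5  189.4] units [-0.01  0.21  0.4 ] rows 1.0
[ 0.86807805  0.30362798 -0.30697969  2.10087646 -0.26863238  0.16114578
  2.05391097]
```

```bash
cat > kin.py <<'E'
import numpy as np
from scipy.spatial.transform import Rotation as Ro
from scipy.optimize import least_squares
D=[([1.20603403,.46840347,-.01165025,1.60364072,.0059604,1.0713901,-.05628274],[205.35,-616.1,230.3],[.57398561,-.57327885,.41398799,-.4129235]),
([0.47701167,0.18190208,-1.06219459,1.86339687,0.17154059,1.19379372,-0.34712659],[425,190,330.3],[-.699,.7,.104,-.104]),
([-0.06675527,0.66602542,-1.06996851,0.99755341,0.58278273,1.74756302,0.29122141],[610.6,359,483.6],[.583,-.582,-.401,.4]),
([1.01009227,-0.08480165,-0.59445827,0.84070638,-0.06715519,1.84138146,1.56782614],[404.8,-158,893.2],[-.411,.716,.49,-.281]),
([1.03611679,-0.04623352,-0.34984234,2.18505629,-0.44031074,0.46668643,2.21931468],[429.1,-314.9,311.4],[-.389,.729,.499,-.262]),
([0.86807805,0.30362798,-0.30697969,2.10087646,-0.26863238,0.16114578,2.05391097],[530.7,-354.5,201.3],[-.382,.731,.501,-.261])]
def fk(q,L,s):
    Rz=lambda a:Ro.from_euler('z',a); Ry=lambda a:Ro.from_euler('y',a); s=np.asarray(s)
    a=Rz(s[0]*q[0])*Ry(q[1]); p=np.array([0,0,L[0]])+a.apply([L[4],0,L[1]])
    b=a*Rz(s[1]*q[2])*Ry(q[3]); p=p+b.apply([L[5],0,L[2]])
    c=b*Rz(s[2]*q[4])*Ry(q[5]); p=p+c.apply([L[6],0,L[3]])
    return p,c*Rz(s[3]*q[6])
import itertools
def fit():
    best=None
    for s in itertools.product((-1,1),repeat=4):
        f=lambda L:np.concatenate([fk(q,L,s)[0]-p for q,p,_ in D])
        r=least_squares(f,[300,400,400,250,0,0,0]); 
        if best is None or r.cost<best[0]: best=(r.cost,r.x,s)
    return best
E
python3 - <<'E'
from kin import *
c,L,s=fit(); print(c,L.round(1),s)
for q,p,w in D:
    P,R=fk(q,L,s); print((P-p).round(1)); w=np.array(w); M=Ro.from_quat(np.r_[w[1:],w[0]]); print((R.inv()*M).as_rotvec().round(2))
E
```

```text
1348.5441937389282 [285.7 499.8 457.2 264.1  38.5  -4.   12.7] (-1, -1, -1, -1)
[31.2 11.1  3.7]
[-0.   -2.22 -2.22]
[21.1 -1.9 11.2]
[0.   2.22 2.22]
[-3.5  8.2 -8.5]
[-0.    2.22  2.22]
[  1.8   3.6 -10.2]
[0.   2.22 2.22]
[ 8.9 11.2  7.3]
[-0.   -2.22 -2.22]
[ 4.6 21.2 -3.6]
[0.   2.22 2.22]
```

```bash
python3 - <<'E'
import re
t=open('kin.py').read()
t=t.replace("p=np.array([0,0,L[0]])","p=np.array([L[7],L[8],L[0]])").replace("250,0,0,0]","250,0,0,0,0,0]")
open('kin.py','w').write(t)
E
python3 - <<'E'
from kin import *
c,L,s=fit(); print(c,L.round(1),s)
for q,p,w in D: print((fk(q,L,s)[0]-p).round(1))
# feasibility: grasp at pocket front, pack z g, tilt t, heading 17.2
lo=np.array([-2.53,-.31,-1.57,.28,-1.29,.15,-2.92]);hi=np.array([2.53,2.02,1.55,2.44,4.43,1.84,2.92])
F=Ro.from_rotvec(np.array([0,2.2214,2.2214]))
def tool(h,t,):  # x along heading h+90, y forward-down
    x=np.array([-np.sin(h),np.cos(h),0]); f=np.array([np.cos(h),np.sin(h),0]); y=np.sin(t)*f-np.cos(t)*np.array([0,0,1]); return np.c_[x,y,np.cross(x,y)]
def ik(p,R):
    best=9e9;g=np.random.default_rng(0)
    M=Ro.from_matrix(R)
    def f(q):
        P,A=fk(q,L,s); return np.r_[(P-p)/10,((A*F).inv()*M).as_rotvec()*20]
    for i in range(25):
        r=least_squares(f,lo+(hi-lo)*g.random(7),bounds=(lo,hi),max_nfev=80)
        if r.cost<best: best=r.cost;b=r.x
    return best,b
from h import cad,std
for name,P,h in(("caddy",cad(-34,0,56),np.deg2rad(17.2)),("hook",std(-60,-105,102.5),np.deg2rad(-21.4))):
  for g in(100,112):
    for t in(0,15,20,25,30,35):
        R=tool(h,np.deg2rad(t)); c,q=ik(P+[0,0,g]+19*R[:,1],R); print(name,g,t,round(c,3),q.round(2))
E
```

```text
302.2652019432339 [284.8 539.  469.1 302.2  15.8   1.   11.7 -20.2 -14.9] (-1, -1, -1, -1)
[13.4 -9.8 -0.1]
[-5.  -3.1  6. ]
[-11.2   6.   -4.6]
[-2.5 -1.2 -1.3]
[2.2 4.3 2.9]
[ 3.2  3.8 -3. ]
caddy 100 0 0.0 [-0.35  0.51 -0.33  1.8   0.21  0.86  1.1 ]
caddy 100 15 0.0 [-0.29  0.44 -0.44  1.98  0.53  0.57  0.78]
caddy 100 20 0.0 [-0.51  0.39 -0.17  2.04  0.46  0.43  0.83]
caddy 100 25 0.0 [-0.72  0.37  0.07  2.09  0.43  0.29  0.82]
caddy 100 30 0.0 [-0.74  0.36  0.06  2.15  0.88  0.22  0.36]
caddy 100 35 0.0 [-0.63  0.36 -0.09  2.22  1.62  0.26 -0.38]
caddy 112 0 0.0 [-0.37  0.49 -0.3   1.8   0.18  0.88  1.12]
caddy 112 15 0.0 [-0.59  0.39 -0.05  1.97  0.2   0.54  1.08]
caddy 112 20 0.0 [-0.75  0.37  0.14  2.03  0.15  0.42  1.12]
caddy 112 25 0.0 [-0.68  0.35  0.02  2.08  0.46  0.33  0.8 ]
caddy 112 30 0.0 [-0.72  0.34  0.05  2.14  0.81  0.24  0.44]
caddy 112 35 0.0 [-0.88  0.35  0.21  2.21  1.4   0.16 -0.18]
hook 100 0 0.0 [ 1.06  0.58 -0.73  1.71  0.44  1.03  1.37]
hook 100 15 0.0 [ 1.36  0.64 -1.14  1.89  0.82  0.83  1.06]
hook 100 20 0.0 [ 1.09  0.42 -0.66  1.95  0.4   0.54  1.41]
hook 100 25 0.0 [ 0.49  0.33  0.14  2.02 -0.39  0.4   2.14]
hook 100 30 0.0 [ 1.16  0.38 -0.7   2.07  0.55  0.29  1.27]
hook 100 35 0.0 [ 1.14  0.36 -0.65  2.13  0.68  0.15  1.13]
hook 112 0 0.0 [ 0.88  0.5  -0.46  1.7   0.25  1.    1.53]
hook 112 15 0.0 [ 1.34  0.59 -1.09  1.88  0.73  0.81  1.12]
hook 112 20 0.0 [ 0.91  0.35 -0.4   1.94  0.15  0.53  1.63]
hook 112 25 0.0 [ 0.93  0.33 -0.41  2.    0.13  0.41  1.66]
hook 112 30 0.0 [ 1.21  0.38 -0.76  2.06  0.56  0.32  1.26]
hook 112 35 0.0 [ 0.27  0.31  0.46  2.13 -1.17  0.33  2.92]
```

```bash

python3 -m inch '{"gripper":[1,1,1,1,1,1,1,1],"dp":[[0,-0.8,0],[0,-0.9,0.2],[0,-0.9,0.5],[0,-0.5,0.8],[0,0,1],[0,0.3,1],[0,0.8,0.6],[0,0,0]],"spin":[0,0,0,0,0,0,0,0]}'
python3 - <<'E'
from h import *
p,R=pose()
go(std(-60,-105,210)+19*R[:,1]); print(monitor.get_obs()['joints'])
E
```

```text
time_s: 15.83
ee_pos: [405.0, -307.1, 198.2]
ee_rot: [-0.384, 0.732, 0.501, -0.258]
wrist_force: [-0.7, 0.6, 0.7]
grip_width: 85.5
tcp [ 405.  -307.1  198.2] x [0.365 0.931 0.007] y [ 0.535 -0.204 -0.82 ] head x 68.6
to [ 524.8 -352.4  194.4] units [ 0.05  2.55 -3.43] rows 5.0
[ 1.14672223  0.11780192 -0.46467037  2.35854093 -0.95784207  0.16821963
  2.80556734]
```

```bash

python3 -m inch '{"gripper":[1,1,1,1],"dp":[[0,0.6,0.4],[0,0.6,0.4],[0,0.6,0.4],[0,0,0]],"spin":[0,0,0,0]}'
python3 - <<'E'
from h import *
p,R=pose()
go(std(-60,-105,210)+19*R[:,1]); print(monitor.get_obs()['joints'])
E
```

```text
time_s: 16.17
ee_pos: [410.7, -312.1, 166.0]
ee_rot: [-0.4, 0.719, 0.502, -0.266]
wrist_force: [-0.1, -0.5, 0.7]
grip_width: 85.1
tcp [ 410.7 -312.1  166. ] x [0.354 0.935 0.02 ] y [ 0.51  -0.175 -0.842] head x 69.2
to [ 524.3 -351.9  194. ] units [ 0.12  1.38 -3.88] rows 5.0
[ 1.03261806  0.19816824 -0.35303918  2.34496639 -1.04885839  0.15012976
  2.91557686]
```

```bash

python3 -m inch '{"gripper":[1,1,1,1,1,1,1],"dp":[[0,-0.2,-0.7],[0,0.1,-0.8],[0,0.3,-0.7],[0,0.4,-0.6],[0.05,0.4,-0.5],[0.05,0.3,-0.5],[0,0,0]],"spin":[0,0,0,0,0,0,0]}'
python3 - <<'E'
from h import *
p,R=pose()
go(std(-60,-105,210)+19*R[:,1]); print(monitor.get_obs()['joints'])
E
```

```text
time_s: 16.75
ee_pos: [523.8, -350.9, 196.2]
ee_rot: [-0.398, 0.719, 0.503, -0.265]
wrist_force: [0.8, -0.9, 1.5]
grip_width: 85.4
tcp [ 523.8 -350.9  196.2] x [0.352 0.936 0.019] y [ 0.513 -0.176 -0.84 ] head x 69.4
to [ 524.4 -351.9  194. ] units [-0.03  0.08  0.01] rows 1.0
[ 0.63245668  0.28495689 -0.0232704   2.1078746  -0.64652638  0.24192672
  2.40790422]
```

```bash

python3 -m inch '{"gripper":[1,1],"dp":[[0,0.2,0.1],[0,0,0]],"spin":[0,0]}'
python3 - <<'E'
from h import *
a=grab_frame("side")[0];b=grab_frame("top")[0]
r=lambda im,x,y:cv2.resize(im[y:y+80,x:x+80],(400,400),interpolation=cv2.INTER_CUBIC)
cv2.imwrite("pics/c4.png",np.hstack([r(a,270,105),r(b,280,110)]))
E
```

```text
time_s: 16.92
ee_pos: [519.5, -350.0, 186.1]
ee_rot: [-0.401, 0.719, 0.502, -0.266]
wrist_force: [-0.4, 0.8, -0.7]
grip_width: 85.1
```

View pics/c4.png

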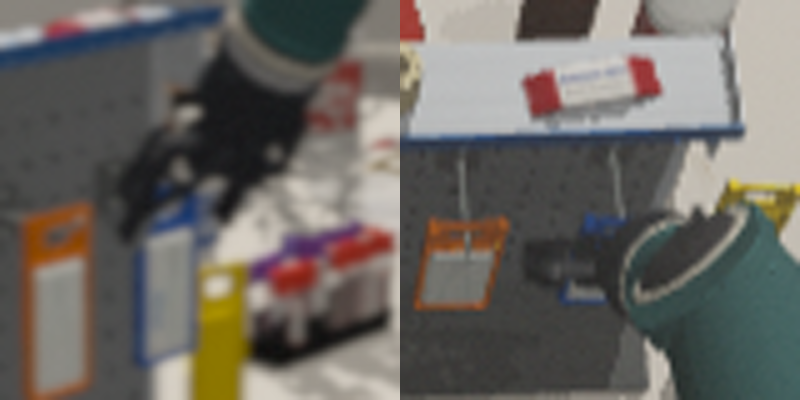

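Left fingertip (130,235) and right fingertip (225,210) straddle the blue header, which spans 138–198. Orange and yellow are clear. Closing.

```bash

python3 -m inch '{"gripper":[0.8,0.7,0.65,0.6,0.55,0.5,0.4,0.3],"dp":[[0,0,0],[0,0,0],[0,0,0],[0,0,0],[0,0,0],[0,0,0],[0,0,0],[0,0,0]],"spin":[0,0,0,0,0,0,0,0]}' 30
python3 -m inch '{"gripper":[0.3,0.3,0.3],"dp":[[0,0,0],[0,0,0],[0,0,0]],"spin":[0,0,0]}' 30
python3 - <<'E'
from h import *
p,R=pose()
x=np.array([.931,-.365,0]);z=np.array([0,0,1.])
go(p+4.5*z,p+4.5*z-8*x,p+15.5*z-24*x,p+20*z-44*x,p+40*z-100*x); print(monitor.get_obs()['joints'])
E
```

```text
time_s: 17.68
ee_pos: [519.9, -351.4, 186.7]
ee_rot: [-0.401, 0.719, 0.501, -0.266]
wrist_force: [-0.4, -0.1, 2.5]
grip_width: 53.6
time_s: 17.93
ee_pos: [519.9, -351.4, 186.6]
ee_rot: [-0.401, 0.719, 0.501, -0.266]
wrist_force: [0.3, -0.8, 3.0]
grip_width: 53.3
tcp [ 519.9 -351.4  186.6] x [0.356 0.934 0.02 ] y [ 0.508 -0.176 -0.843] head x 69.1
to [ 519.9 -351.4  191.1] units [ 0.   -0.13 -0.08] rows 1.0
to [ 512.5 -348.5  191.1] units [ 0.   -0.14  0.22] rows 1.0
to [ 497.6 -342.6  202.1] units [ 0.01 -0.6   0.25] rows 1.0
to [ 478.9 -335.3  206.6] units [ 0.01 -0.48  0.48] rows 1.0
to [ 426.8 -314.9  226.6] units [ 0.03 -1.57  1.22] rows 2.0
[ 0.6510016   0.29778242 -0.04013849  2.11671373 -0.66879821  0.22545707
  2.43380612]
```

```bash
G='[0.3,0.3,0.3]'
python3 -m inch '{"gripper":[0.3,0.3,0.3],"dp":[[0,-0.13,-0.08],[0,0,0],[0,0,0]],"spin":[0,0,0]}' 40
python3 -m inch '{"gripper":[0.3,0.3,0.3],"dp":[[0,-0.07,0.11],[0,-0.07,0.11],[0,0,0]],"spin":[0,0,0]}'
python3 -m inch '{"gripper":[0.3,0.3,0.3,0.3,0.3],"dp":[[0,-0.15,0.06],[0,-0.15,0.06],[0,-0.15,0.06],[0,-0.15,0.07],[0,0,0]],"spin":[0,0,0,0,0]}'
python3 -c "
from h import *
p,R=pose(); print(p, Ro.from_euler('z',-SY).apply(p-[519.9,-351.4,186.6]))"
```

```text
time_s: 18.18
ee_pos: [519.3, -350.8, 190.6]
ee_rot: [-0.401, 0.719, 0.502, -0.266]
wrist_force: [-0.1, 0.4, -1.2]
grip_width: 53.3
time_s: 18.43
ee_pos: [511.2, -347.8, 190.2]
ee_rot: [-0.402, 0.719, 0.501, -0.266]
wrist_force: [-0.3, 0.4, -1.3]
grip_width: 53.0
time_s: 18.85
ee_pos: [496.7, -343.0, 202.8]
ee_rot: [-0.401, 0.719, 0.501, -0.266]
wrist_force: [-0.6, -0.9, -0.9]
grip_width: 53.3
[ 496.66963947 -342.96907852  202.80672149] [-24.70500979  -0.62656077  16.20672149]
```

Tracking the hook cleanly with no force. Continuing off the tip.

```bash

python3 -m inch '{"gripper":[0.3,0.3,0.3,0.3,0.3,0.3,0.3],"dp":[[0,-0.2,0.15],[0,-0.25,0.25],[0,-0.35,0.3],[0,-0.6,0.4],[0,-0.8,0.5],[0,-0.8,0.5],[0,0,0]],"spin":[0,0,0,0,0,0,0]}'
python3 - <<'E'
from h import *
go(); print(monitor.get_obs()['joints'])
for n in("side","top"):
    p,d=grab_frame(n); W=world(n,d); m=mask(p,"blue")&(W[...,2]>110)&(W[...,2]<330)&(np.hypot(W[...,0]-450,W[...,1]+330)<130)
    L=Ro.from_euler('z',-SY).apply(W[m]-S0); print(n,m.sum(),np.percentile(L,[5,50,95],0).round())
E
```

```text
time_s: 19.43
ee_pos: [398.5, -306.7, 245.3]
ee_rot: [-0.401, 0.72, 0.501, -0.265]
wrist_force: [-0.4, 0.4, -0.4]
grip_width: 52.9
tcp [ 398.5 -306.7  245.3] x [0.358 0.934 0.02 ] y [ 0.508 -0.177 -0.843] head x 69.0
[ 0.71024665 -0.00914689  0.0032985   2.315882   -0.60315369  0.35852551
  2.43019924]
side 28 [[-222. -138.  164.]
 [-189. -128.  263.]
 [-184.  -81.  283.]]
top 34 [[-186. -131.  268.]
 [-183. -103.  290.]
 [-180.  -84.  292.]]
```

```bash

python3 -c "
from h import *
go((440,-152,280))"
python3 -m inch '{"gripper":[0.3,0.3,0.3,0.3,0.3,0.3,0.3],"dp":[[0.6,-0.1,-0.02],[0.9,-0.1,-0.02],[0.9,-0.1,-0.02],[0.9,-0.1,-0.02],[0.9,-0.1,-0.02],[0.9,-0.1,-0.02],[0,0,0]],"spin":[0,0,0,0,0,0,0]}'
python3 - <<'E'
from h import *
go((440,-152,280),(330,-114,230)); print(monitor.get_obs()['joints'])
E
```

```text
tcp [ 401.4 -307.7  245. ] x [0.357 0.934 0.02 ] y [ 0.509 -0.177 -0.842] head x 69.1
to [ 440 -152  280] units [ 5.33 -1.24 -0.02] rows 6.0
time_s: 20.12
ee_pos: [452.8, -157.6, 265.0]
ee_rot: [-0.4, 0.717, 0.505, -0.267]
wrist_force: [-0.0, 0.3, -0.8]
grip_width: 53.4
tcp [ 452.8 -157.6  265. ] x [0.348 0.937 0.021] y [ 0.511 -0.171 -0.842] head x 69.6
to [ 440 -152  280] units [ 0.04 -0.67  0.12] rows 1.0
to [ 330 -114  230] units [-0.12 -0.69  4.16] rows 5.0
[ 0.65088589 -0.09934264 -0.38554392  2.33872477 -0.0037375   0.32706556
  1.46824509]
```

```bash

python3 -m inch '{"gripper":[0.3,0.3,0.3,0.3,0.3,0.3,0.3,0.3],"dp":[[0,-0.3,0.6],[0,-0.4,0.8],[0,-0.4,0.8],[0,-0.4,0.8],[0,-0.4,0.8],[0,-0.4,0.8],[0,-0.4,0.8],[0,0,0]],"spin":[0,0,0,0,0,0,0,0]}'
python3 - <<'E'
from h import *
go(); print(monitor.get_obs()['joints'])
E
```

```text
time_s: 20.78
ee_pos: [368.0, -135.4, 270.3]
ee_rot: [-0.422, 0.71, 0.491, -0.277]
wrist_force: [0.9, 0.6, 0.2]
grip_width: 53.5
tcp [ 368.  -135.4  270.3] x [0.364 0.931 0.022] y [ 0.464 -0.16  -0.871] head x 68.7
[ 0.78494088 -0.3054432  -0.43900835  2.4364211  -0.27674948  0.48185981
  1.73581086]
```

```bash
for i in 1 2; do
python3 -m inch '{"gripper":[0.3,0.3,0.3,0.3,0.3,0.3,0.3,0.3],"dp":[[0,-0.4,0.9],[0,-0.4,0.9],[0,-0.4,0.9],[0,-0.4,0.9],[0,-0.4,0.9],[0,-0.4,0.9],[0,-0.4,0.9],[0,0,0]],"spin":[0,0,0,0,0,0,0,0]}'
python3 - <<'E'
from h import *
go(); print(monitor.get_obs()['joints'])
E
done
```

```text
time_s: 21.45
ee_pos: [335.5, -118.4, 255.6]
ee_rot: [-0.466, 0.681, 0.473, -0.309]
wrist_force: [-0.3, -0.1, -1.0]
grip_width: 53.1
tcp [ 335.5 -118.4  255.6] x [0.361 0.932 0.02 ] y [ 0.357 -0.118 -0.927] head x 68.8
[ 0.67554063 -0.30669102 -0.36632186  2.4371413  -0.1784316   0.6117688
  1.62743935]
time_s: 22.12
ee_pos: [302.7, -99.5, 244.3]
ee_rot: [-0.507, 0.652, 0.451, -0.339]
wrist_force: [0.6, 0.1, -0.9]
grip_width: 52.9
tcp [302.7 -99.5 244.3] x [0.363 0.932 0.016] y [ 0.244 -0.079 -0.966] head x 68.7
[ 0.59967041 -0.30670095 -0.32984801  2.43707584 -0.13005915  0.73914005
  1.55393723]
```

```bash
for i in 1 2; do
python3 -m inch '{"gripper":[0.3,0.3,0.3,0.3,0.3,0.3,0.3,0.3],"dp":[[0,-0.2,0.98],[0,-0.2,0.98],[0,-0.2,0.98],[0,-0.2,0.98],[0,-0.2,0.98],[0,-0.2,0.98],[0,-0.2,0.98],[0,0,0]],"spin":[0,0,0,0,0,0,0,0]}'
python3 - <<'E'
from h import *
go(); print(monitor.get_obs()['joints'])
E
done
```

```text
time_s: 22.78
ee_pos: [268.1, -68.8, 235.2]
ee_rot: [-0.547, 0.619, 0.424, -0.372]
wrist_force: [-0.2, -0.9, -0.1]
grip_width: 52.9
tcp [268.1 -68.8 235.2] x [0.364 0.931 0.003] y [ 0.117 -0.042 -0.992] head x 68.7
[ 0.56086058 -0.30668428 -0.36489966  2.43700521 -0.11809637  0.87162596
  1.47385595]
time_s: 23.45
ee_pos: [234.1, -13.9, 234.1]
ee_rot: [-0.579, 0.589, 0.39, -0.408]
wrist_force: [-0.6, -0.5, -0.4]
grip_width: 53.2
tcp [234.1 -13.9 234.1] x [ 0.364  0.931 -0.029] y [-0.013 -0.026 -1.   ] head x 68.7
[ 0.29959222 -0.30669953 -0.325566    2.43680235 -0.08405078  1.01121087
  1.23221975]
```

```bash

python3 -m inch '{"gripper":[0.3,0.3,0.3,0.3,0.3,0.3,0.3,0.3],"dp":[[0,-0.5,0],[0,-0.8,0],[0,-0.8,0],[0,-0.8,0],[0,-0.8,0],[0,-0.8,0],[0,-0.8,0],[0,-0.8,0]],"spin":[0,-1,-1,-1,-1,-1,-0.7,0]}'
python3 - <<'E'
from h import *
go((390,138,520)); print(monitor.get_obs()['joints'])
E
```

```text
time_s: 24.12
ee_pos: [287.6, -11.7, 397.9]
ee_rot: [0.426, -0.407, -0.553, 0.589]
wrist_force: [0.3, 0.3, -0.1]
grip_width: 53.1
tcp [287.6 -11.7 397.9] x [-0.307  0.952 -0.008] y [-0.052 -0.025 -0.998] head x 107.9
to [390 138 520] units [ 3.67 -4.37 -4.54] rows 8.0
[ 0.19364637 -0.30647336 -0.21368923  2.06723281 -0.03942596  1.42633942
  1.88037183]
```

```bash

python3 -m inch '{"gripper":[0.3,0.3,0.3,0.3,0.3,0.3,0.3,0.3],"dp":[[0.6,-0.7,-0.75],[0.6,-0.7,-0.75],[0.6,-0.7,-0.75],[0.6,-0.7,-0.75],[0.6,-0.7,-0.75],[0.6,-0.7,-0.75],[0,-0.8,0],[0,-1,0]],"spin":[0,0,0,0,0,0,0,0]}'
python3 -m inch '{"gripper":[0.3,0.3,0.3,0.3,0.3,0.3,0.3,0.3],"dp":[[0,-1,0],[0,-1,0],[0,-1,0],[0,-1,0],[0,-1,0],[0,-1,0],[0,-1,0],[0,-1,0]],"spin":[0,0,0,0,0,0,0,0]}'
python3 - <<'E'
from h import *
go(); print(monitor.get_obs()['joints'])
E
```

```text
time_s: 24.78
ee_pos: [392.9, 137.5, 567.3]
ee_rot: [0.427, -0.406, -0.552, 0.59]
wrist_force: [1.0, 0.3, -0.4]
grip_width: 52.8
time_s: 25.45
ee_pos: [402.8, 139.7, 683.6]
ee_rot: [-0.397, 0.438, 0.597, -0.542]
wrist_force: [0.1, -0.8, -0.9]
grip_width: 53.3
tcp [402.8 139.7 683.6] x [-0.301  0.954 -0.001] y [ 0.093  0.028 -0.995] head x 107.5
[ 0.49439559 -0.06749142 -0.80956665  1.24956531 -0.04810775  1.84068351
  1.54477537]
```

```bash
cat >> h.py <<'E'
RG=Ro.from_quat([0.719,0.5015,-0.266,-0.401]).as_matrix()  # tool at grip, pack upright at stand yaw
def lean():
    p,R=pose(); P=R@RG.T@Ro.from_euler('z',SY).as_matrix()  # pack frame now
    L=Ro.from_euler('z',-CY).as_matrix()@P
    print("pack vs caddy, deg rotvec (caddy axes: roll x, pitch y, yaw z)",np.rad2deg(Ro.from_matrix(L).as_rotvec()).round(1))
    off=RG.T@(std(-60,-105,102.5)-np.array([519.9,-351.4,186.6]))
    return p+R@off, P
E
python3 -m inch '{"gripper":[0.3,0.3,0.3,0.3,0.3,0.3,0.3,0.3],"dp":[[0,-1,-0.3],[0,-1,-0.3],[0,-1,-0.3],[0,-1,-0.4],[0,-1,-0.4],[0,-1,-0.5],[0,-1,-0.5],[0,0,0]],"spin":[0,0,0,0,0,0,0,0]}' >/dev/null
python3 -m inch '{"gripper":[0.3,0.3,0.3,0.3,0.3,0.3,0.3,0.3],"dp":[[0,-1,-0.4],[0,-1,-0.4],[0,-1,-0.4],[0,-1,-0.4],[0,-1,-0.4],[0,-1,-0.4],[0,-0.5,-0.5],[0,0,0]],"spin":[0,0,0,0,0,0,0,0]}'
python3 - <<'E'
from h import *
go(); print(monitor.get_obs()['joints']); print(lean())
E
```

```text
time_s: 26.78
ee_pos: [465.1, 154.9, 849.9]
ee_rot: [-0.323, 0.491, 0.686, -0.429]
wrist_force: [0.8, -0.4, -0.1]
grip_width: 53.6
tcp [465.1 154.9 849.9] x [-0.31   0.951  0.021] y [ 0.396  0.149 -0.906] head x 108.1
[-0.11083751  0.0105764  -0.29340503  0.85324051  0.02206414  1.84094053
  1.48838796]
pack vs caddy, deg rotvec (caddy axes: roll x, pitch y, yaw z) [-0.   7.4  0.4]
(array([448.93025227, 150.51365647, 767.31222509]), array([[ 9.44948231e-01, -3.03044530e-01,  1.23437653e-01],
       [ 3.00542904e-01,  9.52976322e-01,  3.88599118e-02],
       [-1.29409444e-01,  3.77705659e-04,  9.91591172e-01]]))
```

```bash

python3 -m inch '{"gripper":[0.3,0.3,0.3,0.3,0.3,0.3],"dp":[[0,-1,-0.4],[0,-1,-0.4],[0,-1,-0.4],[0,-1,-0.4],[0,-1,-0.4],[0,0,0]],"spin":[0,0,0,0,0,0]}'
python3 - <<'E'
from h import *
o=lean()[0]; p,R=pose(); d=p-o
go(cad(-34,0,250)+d); print(monitor.get_obs()['joints'],d)
E
```

```text
time_s: 27.28
ee_pos: [449.9, 145.3, 915.7]
ee_rot: [-0.291, 0.508, 0.715, -0.381]
wrist_force: [-0.3, -0.9, 0.6]
grip_width: 53.3
pack vs caddy, deg rotvec (caddy axes: roll x, pitch y, yaw z) [ 0.6 -0.2  0.5]
tcp [449.9 145.3 915.7] x [-0.314  0.949  0.03 ] y [ 0.505  0.193 -0.841] head x 108.3
to [492.9 319.7 334.1] units [ 4.49 18.16  7.87] rows 21.0
[-0.11040835 -0.0090595  -0.27188887  0.73721107  0.00709565  1.84180812
  1.50284158] [ 5.83636042  0.24439556 84.11026049]
```

```bash
for i in 1 2; do python3 -m inch '{"gripper":[0.3,0.3,0.3,0.3,0.3,0.3,0.3,0.3],"dp":[[0.22,0.9,0.39],[0.22,0.9,0.39],[0.22,0.9,0.39],[0.22,0.9,0.39],[0.22,0.9,0.39],[0.22,0.9,0.39],[0.22,0.9,0.39],[0.22,0.9,0.39]],"spin":[0,0,0,0,0,0,0,0]}' ; done
python3 -m inch '{"gripper":[0.3,0.3,0.3,0.3],"dp":[[0.22,0.9,0.39],[0.22,0.7,0.3],[0.1,0.4,0.2],[0,0,0]],"spin":[0,0,0,0]}'
python3 - <<'E'
from h import *
o=lean()[0]; p,R=pose(); d=p-o; print(o)
go(cad(-34,0,200)+d); print(monitor.get_obs()['joints'],d)
for n in("side","top"):
    im,dd=grab_frame(n); W=world(n,dd); m=mask(im,"blue")&(W[...,2]>200)&(W[...,2]<420)&(np.hypot(*(W[...,:2]-o[:2]).transpose(2,0,1))<90)
    L=Ro.from_euler('z',-CY).apply(W[m]-C0); print(n,m.sum(),np.percentile(L,[2,50,98],0).round() if m.any() else 0)
    cv2.imwrite(f"pics/{n}5.png",im)
E
```

```text
time_s: 27.95
ee_pos: [467.6, 214.0, 679.0]
ee_rot: [-0.293, 0.507, 0.714, -0.384]
wrist_force: [-0.4, -0.5, 0.6]
grip_width: 53.3
time_s: 28.62
ee_pos: [483.1, 281.8, 448.3]
ee_rot: [-0.293, 0.507, 0.714, -0.384]
wrist_force: [-0.4, 0.4, -0.2]
grip_width: 53.4
time_s: 28.95
ee_pos: [485.2, 301.4, 381.2]
ee_rot: [-0.294, 0.506, 0.713, -0.387]
wrist_force: [0.6, -0.6, -1.4]
grip_width: 52.9
pack vs caddy, deg rotvec (caddy axes: roll x, pitch y, yaw z) [0.5 0.6 0.6]
[478.24428272 300.66481698 297.20860809]
tcp [485.2 301.4 381.2] x [-0.315  0.949  0.028] y [ 0.493  0.189 -0.849] head x 108.3
to [494.  320.2 284. ] units [0.41 3.01 1.31] rows 4.0
[-0.14416909 -0.02901672 -0.54693074  1.98516846  0.25527014  0.66548952
  1.02811931] [ 6.96917214  0.72709969 84.02119208]
side 108 [[-47.   4. 299.]
 [-43.   8. 344.]
 [-40.  11. 419.]]
top 0 0
```

```bash

python3 -m inch '{"gripper":[0.3,0.3,0.3,0.3,0.3,0.3],"dp":[[0.1,0.7,0.3],[0.1,0.7,0.3],[0.1,0.7,0.3],[0.1,0.6,0.3],[0,0.2,0.1],[0,0,0]],"spin":[0,0,0,0,0,0]}'
python3 - <<'E'
from h import *
o,P=lean(); p,R=pose(); d=p-o; print(o)
go(cad(-34,0,180)+d,cad(-34,0,100)+d,cad(-34,0,56)+d); print(monitor.get_obs()['joints'])
out=[]
for n,x,y in(("side",150,170),("top",100,190)):
    im,dd=grab_frame(n); K=5; im=cv2.resize(im[y:y+100,x:x+80],None,fx=K,fy=K,interpolation=cv2.INTER_CUBIC)
    W=world(n,dd); m=(mask(grab_frame(n)[0],"blue")&(W[...,2]>150)&(W[...,2]<340)&(np.hypot(*(W[...,:2]-o[:2]).transpose(2,0,1))<80)); L=Ro.from_euler('z',-CY).apply(W[m]-C0)
    if m.any(): print(n,m.sum(),np.percentile(L,[2,50,98],0).round())
    for q in proj(n,[o+P@np.array([a,b,c]) for a in(-6,6) for b in(-27,27) for c in(0,130)]): cv2.circle(im,tuple(int(v) for v in ((q-[x,y])*K)),2,(255,0,255),-1)
    for q in proj(n,[cad(-34+a,b,96) for a in(-8,8) for b in(-29,29)]): cv2.circle(im,tuple(int(v) for v in ((q-[x,y])*K)),2,(0,255,255),-1)
    out.append(im)
cv2.imwrite("pics/c6.png",np.hstack(out))
E
```

```text
time_s: 29.55
ee_pos: [495.6, 320.1, 291.9]
ee_rot: [-0.293, 0.507, 0.714, -0.384]
wrist_force: [0.0, -1.2, -0.8]
grip_width: 53.5
pack vs caddy, deg rotvec (caddy axes: roll x, pitch y, yaw z) [0.6 0.2 0.5]
[489.15248625 319.60511611 207.88201151]
tcp [495.6 320.1 291.9] x [-0.313  0.949  0.029] y [ 0.499  0.191 -0.845] head x 108.3
to [493.5 319.9 264.1] units [-0.01  0.75  0.55] rows 1.0
to [493.5 319.9 184.1] units [-0.08  2.25  1.42] rows 3.0
to [493.5 319.9 140.1] units [-0.04  1.24  0.78] rows 2.0
[-0.21016588  0.11371287 -0.55036925  2.07419077  0.55790744  0.50060517
  0.70949939]
side 99 [[-32. -23. 214.]
 [-27.  23. 267.]
 [-24.  26. 335.]]
top 9 [[-28. -28. 335.]
 [-26. -22. 338.]
 [-23.  20. 339.]]
```

View pics/c6.png

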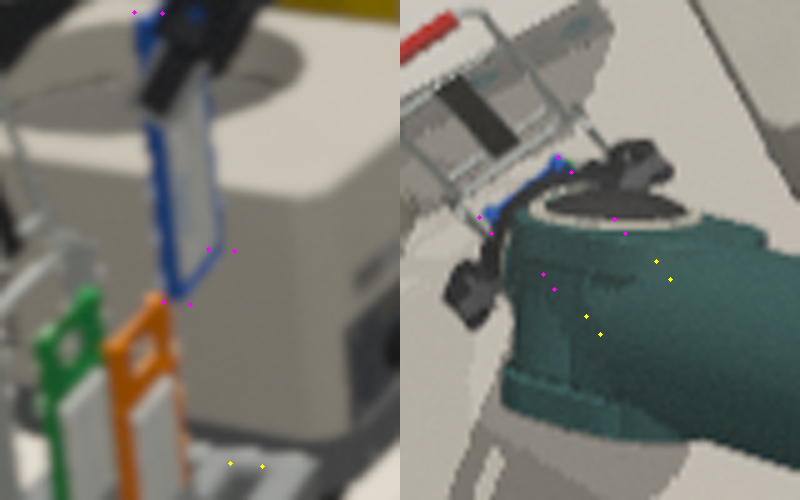

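```bash
python3 - <<'E'
from h import *
for n in("side","top"):
    im,dd=grab_frame(n); W=world(n,dd); L=Ro.from_euler('z',-CY).apply((W-C0).reshape(-1,3)).reshape(W.shape)
    for c,z0,z1 in(("orange",100,190),("green",100,190),("blue",205,345)):
        m=mask(im,c)&(L[...,2]>z0)&(L[...,2]<z1)&(abs(L[...,0])<70)&(abs(L[...,1])<45)&(dd>0)
        if not m.any(): continue
        e=L[m]; s=e[e[:,1]>15]; print(n,c,m.sum(),"all x,y pct",np.percentile(e,[5,50,95],0).round(1).tolist(),"left edge",np.median(s,0).round(1) if len(s) else 0, len(s))
    # original picture, caddy block z~96 in caddy frame
    d0=np.load(f"pics/{n}0.npy"); W=world(n,d0); L=Ro.from_euler('z',-CY).apply((W-C0).reshape(-1,3))
    b=L[(abs(L[:,2]-95)<4)&(abs(L[:,0])<75)&(abs(L[:,1])<60)]; print(n,"block",np.percentile(b,[1,99],0).round(1).tolist())
E
```

```text
side orange 215 all x,y pct [[-4.9, -19.6, 109.8], [-1.4, 23.1, 162.1], [3.1, 27.3, 184.9]] left edge [ -0.2  25.6 154.6] 122
side green 192 all x,y pct [[29.1, -21.2, 109.6], [32.4, 20.6, 164.0], [36.4, 27.2, 184.2]] left edge [ 33.   25.  159.4] 101
side blue 99 all x,y pct [[-31.3, 18.5, 218.5], [-26.9, 23.6, 267.5], [-24.6, 25.7, 337.4]] left edge [-26.8  23.7 265.6] 94
side block [[-62.9, -43.8, 91.1], [58.8, 48.2, 98.3]]
top green 1 all x,y pct [[37.4, -25.5, 183.5], [37.4, -25.5, 183.5], [37.4, -25.5, 183.5]] left edge 0 0
top blue 22 all x,y pct [[-30.8, -28.1, 336.4], [-27.0, -4.0, 340.3], [-24.9, 21.3, 342.9]] left edge [-28.3  19.7 341.3] 7
top block [[-62.5, -44.9, 91.2], [59.5, 43.0, 98.9]]
```

```bash
python3 - <<'E'
from h import *
n="side";im,dd=grab_frame(n); W=world(n,dd); L=Ro.from_euler('z',-CY).apply((W-C0).reshape(-1,3)).reshape(W.shape)
for c,z0,z1 in(("orange",100,190),("blue",205,345)):
    m=mask(im,c)&(L[...,2]>z0)&(L[...,2]<z1)&(abs(L[...,0])<70)&(abs(L[...,1])<45)&(dd>0)&(L[...,1]>15); e=L[m]
    print(c,np.rad2deg(np.polyfit(e[:,2]-150,e[:,0],1)[0]).round(1),np.rad2deg(np.polyfit(e[:,2]-150,e[:,1],1)[0]).round(1))
p,R=pose(); mv=Ro.from_euler('z',CY).apply([-6.5,2.3,0])
go(p+mv,p+mv-[0,0,100],p+mv-[0,0,151.9])
E
```

```text
orange -2.0 -1.5
blue -1.0 0.9
tcp [496.2 320.8 294.2] x [-0.313  0.949  0.03 ] y [ 0.502  0.193 -0.843] head x 108.3
to [489.3 321.1 294.2] units [ 0.08 -0.11  0.18] rows 1.0
to [489.3 321.1 194.2] units [-0.1   2.81  1.79] rows 4.0
to [489.3 321.1 142.3] units [-0.05  1.46  0.93] rows 2.0
```

```bash

python3 -m inch '{"gripper":[0.3,0.3,0.3,0.3,0.3,0.3],"dp":[[0.08,-0.11,0.18],[-0.02,0.7,0.45],[-0.02,0.7,0.45],[-0.02,0.7,0.45],[-0.02,0.45,0.29],[0,0,0]],"spin":[0,0,0,0,0,0]}'
cat >> h.py <<'E'
def packs():
    for n in("side","top"):
        im,dd=grab_frame(n); W=world(n,dd); L=Ro.from_euler('z',-CY).apply((W-C0).reshape(-1,3)).reshape(W.shape)
        for c in("orange","blue","green"):
            m=mask(im,c)&(L[...,2]>100)&(L[...,2]<300)&(abs(L[...,0])<70)&(abs(L[...,1])<45)&(dd>0)
            if m.sum()<6: continue
            e=L[m]; s=e[e[:,1]>15]; print(n,c,m.sum(),np.percentile(e,[3,50,97],0).round(1).tolist(),"left edge",np.median(s,0).round(1) if len(s) else 0)
E
python3 - <<'E'
from h import *
o,P=lean(); packs(); go((489.3,321.1,142.3)); print(monitor.get_obs()['joints'])
E
```

```text
time_s: 30.4
ee_pos: [486.2, 319.8, 198.1]
ee_rot: [-0.294, 0.507, 0.713, -0.386]
wrist_force: [-0.5, -0.1, -0.6]
grip_width: 53.4
pack vs caddy, deg rotvec (caddy axes: roll x, pitch y, yaw z) [0.5 0.5 0.6]
side orange 215 [[-5.0, -20.4, 107.7], [-1.7, 22.9, 162.1], [3.9, 27.5, 185.2]] left edge [-1.000e-01  2.550e+01  1.547e+02]
side blue 121 [[-41.6, -4.8, 115.0], [-37.3, 24.4, 165.8], [-34.1, 27.5, 241.8]] left edge [-37.2  24.8 155.6]
side green 193 [[28.7, -21.4, 106.3], [32.4, 20.8, 164.2], [36.9, 27.5, 184.7]] left edge [ 32.9  25.3 158.7]
top orange 35 [[-3.6, -25.7, 120.9], [-0.2, 3.2, 184.2], [30.4, 23.4, 190.4]] left edge [ -0.2  21.1 182.4]
top blue 28 [[-39.5, -25.0, 239.3], [-35.9, 2.8, 244.5], [-32.3, 24.3, 247.0]] left edge [-36.2  21.5 244.6]
top green 54 [[28.9, -25.8, 154.1], [32.4, -0.5, 170.3], [36.4, 20.5, 188.5]] left edge [ 31.3  19.3 179.3]
tcp [487.8 321.7 202. ] x [-0.315  0.949  0.03 ] y [ 0.5    0.193 -0.844] head x 108.4
to [489.3 321.1 142.3] units [-0.1   1.7   1.03] rows 2.0
[-0.36883188  0.2333447  -0.41874522  2.18298117  0.98206987  0.35851156
  0.26145055]
```

```bash

python3 -m inch '{"gripper":[0.3,0.3,0.3,0.3,0.3],"dp":[[-0.02,0.3,0.15],[-0.02,0.27,0.17],[-0.02,0.27,0.17],[0,0,0],[0,0,0]],"spin":[0,0,0,0,0]}'
python3 - <<'E'
from h import *
o,P=lean(); packs(); go((489.3,321.1,142.3)); print(monitor.get_obs()['wrist_force'])
E
```

```text
time_s: 30.92
ee_pos: [492.8, 321.7, 177.4]
ee_rot: [-0.291, 0.509, 0.716, -0.38]
wrist_force: [-0.7, -3.5, 8.9]
grip_width: 53.1
pack vs caddy, deg rotvec (caddy axes: roll x, pitch y, yaw z) [ 0.6 -0.4  0.5]
side orange 179 [[-5.0, -15.8, 106.6], [-1.0, 24.5, 161.0], [3.7, 28.0, 185.1]] left edge [ -0.6  25.8 156.2]
side blue 137 [[-34.7, -19.5, 100.5], [-29.9, 24.6, 170.8], [-26.8, 27.8, 224.7]] left edge [-30.1  25.2 150. ]
side green 190 [[28.6, -22.1, 106.2], [32.5, 22.1, 164.0], [37.1, 27.4, 184.8]] left edge [ 33.4  24.9 158.9]
top orange 34 [[-3.2, -25.5, 115.2], [-0.3, 1.2, 184.9], [31.0, 23.3, 189.4]] left edge [  0.   21.1 184.5]
top blue 34 [[-34.3, -26.1, 210.1], [-29.6, 3.9, 224.8], [-25.5, 23.7, 229.8]] left edge [-30.2  20.  223.7]
top green 56 [[28.4, -26.4, 153.8], [32.7, 1.9, 173.2], [36.2, 20.7, 189.4]] left edge [ 32.3  18.6 174. ]
tcp [492.6 321.6 177.3] x [-0.313  0.949  0.03 ] y [ 0.507  0.194 -0.84 ] head x 108.2
to [489.3 321.1 142.3] units [-0.02  0.92  0.73] rows 2.0
[ 0.19298898 -3.96013782  8.00281553]
```

```bash

python3 -m inch '{"gripper":[0.3,0.3,0.3,0.3,0.3],"dp":[[0,-0.2,-0.13],[0,-0.08,0.13],[0,0,0],[0,0,0],[0,0,0]],"spin":[0,0,0,0,0]}'
python3 - <<'E'
from h import *
o,P=lean(); packs(); go((488.8,320.5,177),(488.8,320.5,142)); print(monitor.get_obs()['wrist_force'],monitor.get_obs()['joints'])
E
```

```text
time_s: 31.43
ee_pos: [485.4, 319.1, 180.0]
ee_rot: [-0.293, 0.507, 0.714, -0.383]
wrist_force: [-0.1, -0.8, -0.8]
grip_width: 53.0
pack vs caddy, deg rotvec (caddy axes: roll x, pitch y, yaw z) [0.6 0.1 0.5]
side orange 220 [[-5.4, -20.9, 107.0], [-1.6, 23.2, 161.7], [3.4, 27.9, 185.0]] left edge [-1.000e-01  2.570e+01  1.551e+02]
side blue 144 [[-43.0, -20.7, 102.0], [-37.7, 24.4, 165.1], [-34.4, 27.3, 228.0]] left edge [-37.8  25.1 151.1]
side green 191 [[28.5, -21.8, 106.7], [32.2, 21.7, 164.8], [36.8, 27.8, 185.1]] left edge [ 33.   25.4 159.5]
top orange 68 [[-5.7, -25.6, 121.7], [-0.8, -0.8, 175.3], [29.9, 22.8, 188.6]] left edge [ -1.8  20.5 183.8]
top blue 36 [[-40.9, -26.4, 211.4], [-36.7, 5.3, 225.9], [-32.9, 23.5, 232.7]] left edge [-36.5  19.9 228.1]
top green 54 [[28.5, -25.7, 153.3], [32.2, 1.6, 168.2], [36.1, 20.6, 188.2]] left edge [ 31.8  18.5 181.2]
tcp [485.3 319.  179.6] x [-0.314  0.949  0.03 ] y [ 0.5    0.192 -0.844] head x 108.3
to [488.8 320.5 177. ] units [ 0.01  0.14 -0.06] rows 1.0
to [488.8 320.5 142. ] units [-0.03  0.98  0.62] rows 2.0
[ 1.0807616  -1.22879094 -0.8917749 ] [-0.42491338  0.26248098 -0.35940891  2.21100741  1.12488798  0.32488725
  0.11080557]
```

```bash

python3 -m inch '{"gripper":[0.3,0.3,0.3],"dp":[[0,0.055,-0.09],[0,0,0],[0,0,0]],"spin":[0,0,0]}'
python3 - <<'E'
from h import *
packs(); go((488.8,320.5,177),(488.8,320.5,142))
E
```

```text
time_s: 31.78
ee_pos: [488.5, 320.1, 179.5]
ee_rot: [-0.293, 0.507, 0.714, -0.383]
wrist_force: [-0.2, 0.2, -0.5]
grip_width: 53.0
side orange 215 [[-5.1, -20.4, 106.0], [-1.4, 24.0, 162.5], [3.0, 28.1, 185.1]] left edge [-1.000e-01  2.580e+01  1.547e+02]
side blue 151 [[-39.6, -19.9, 101.0], [-34.4, 25.1, 163.8], [-31.0, 27.8, 227.3]] left edge [-34.5  25.7 148.6]
side green 190 [[28.8, -22.1, 107.3], [32.5, 21.4, 164.2], [37.1, 26.9, 184.8]] left edge [ 33.1  25.  159.1]
top orange 53 [[-4.2, -25.3, 117.7], [-0.5, -0.8, 179.2], [29.5, 23.2, 188.6]] left edge [ -1.5  20.8 179.9]
top blue 33 [[-37.6, -26.5, 210.3], [-34.0, 1.2, 226.3], [-26.9, 22.5, 231.9]] left edge [-34.3  20.2 226.7]
top green 55 [[27.8, -25.9, 155.8], [32.4, 0.8, 172.2], [36.0, 20.7, 188.8]] left edge [ 31.9  18.4 176.3]
tcp [488.3 320.  179.5] x [-0.314  0.949  0.03 ] y [ 0.5    0.192 -0.844] head x 108.3
to [488.8 320.5 177. ] units [0.01 0.08 0.03] rows 1.0
to [488.8 320.5 142. ] units [-0.04  0.99  0.62] rows 2.0
```

Centred now (−34.4, y within 1 mm). Straight down in small steps, watching force.

```bash
for i in 1 2; do
python3 -m inch '{"gripper":[0.3,0.3,0.3,0.3,0.3],"dp":[[0,0.13,0.083],[0,0.13,0.083],[0,0.13,0.083],[0,0.13,0.083],[0,0,0]],"spin":[0,0,0,0,0]}'; done
python3 - <<'E'
from h import *
lean();packs(); go((488.8,320.5,142)); print(monitor.get_obs()['wrist_force'],monitor.get_obs()['joints'])
E
```

```text
time_s: 32.3
ee_pos: [487.6, 320.3, 160.2]
ee_rot: [-0.293, 0.507, 0.714, -0.384]
wrist_force: [-0.0, 0.3, 0.7]
grip_width: 53.2
time_s: 32.72
ee_pos: [487.5, 320.9, 142.0]
ee_rot: [-0.293, 0.507, 0.714, -0.383]
wrist_force: [-1.0, 0.8, 0.0]
grip_width: 53.2
pack vs caddy, deg rotvec (caddy axes: roll x, pitch y, yaw z) [0.6 0.2 0.5]
side orange 220 [[-5.6, -21.3, 105.7], [-1.3, 23.1, 161.3], [3.7, 28.1, 184.9]] left edge [ -0.4  25.6 154.1]
side blue 105 [[-38.2, -19.0, 103.9], [-34.9, 25.5, 179.9], [-31.4, 29.2, 190.7]] left edge [-34.5  26.2 137.9]
side green 191 [[28.6, -21.5, 104.8], [32.1, 22.2, 164.4], [36.7, 27.1, 185.0]] left edge [ 33.1  25.1 158.8]
top orange 73 [[-5.6, -25.8, 122.4], [-1.3, -0.8, 168.9], [28.3, 23.3, 189.4]] left edge [ -1.5  20.8 174.5]
top blue 38 [[-37.8, -24.7, 129.4], [-33.5, 6.9, 188.0], [-8.4, 23.4, 193.7]] left edge [-34.6  20.9 188.4]
top green 53 [[28.3, -25.8, 152.0], [33.3, 0.5, 169.8], [35.9, 20.7, 186.8]] left edge [ 32.7  19.5 179.7]
tcp [487.9 321.2 142.8] x [-0.314  0.949  0.03 ] y [ 0.5    0.192 -0.844] head x 108.3
to [488.8 320.5 142. ] units [-0.03  0.03 -0.  ] rows 1.0
[-0.16615153  0.31434876  0.11080271] [-0.50734899  0.33104093 -0.27163847  2.23130742  1.40190895  0.28860563
 -0.17512261]
```

```bash
for i in 1 2; do
python3 -m inch '{"gripper":[0.3,0.3,0.3],"dp":[[0,0.06,0.04],[0,0,0],[0,0,0]],"spin":[0,0,0]}'; done
python3 -c "
from h import *
packs()"
```

```text
time_s: 33.07
ee_pos: [487.9, 321.1, 140.7]
ee_rot: [-0.293, 0.507, 0.714, -0.383]
wrist_force: [-0.3, 0.1, -0.4]
grip_width: 53.2
time_s: 33.32
ee_pos: [487.7, 321.1, 138.3]
ee_rot: [-0.293, 0.507, 0.714, -0.383]
wrist_force: [0.4, -0.2, 0.2]
grip_width: 53.0
side orange 218 [[-5.2, -20.7, 108.3], [-1.4, 23.0, 161.8], [3.8, 27.8, 185.2]] left edge [ -0.3  25.2 155.3]
side blue 103 [[-39.4, -21.7, 102.6], [-34.8, 25.6, 175.6], [-30.7, 28.8, 186.8]] left edge [-34.6  26.7 166.7]
side green 190 [[28.6, -21.9, 107.8], [32.3, 21.1, 164.5], [36.8, 27.6, 184.8]] left edge [ 33.   25.5 159.7]
top orange 72 [[-5.4, -25.8, 121.8], [-1.4, -0.7, 170.6], [29.7, 23.4, 189.6]] left edge [ -3.2  20.9 171. ]
top blue 38 [[-38.0, -26.2, 116.5], [-33.6, 2.8, 184.1], [-4.9, 23.8, 188.4]] left edge [-34.   20.7 185.4]
top green 53 [[28.3, -25.8, 155.0], [32.5, 0.8, 169.1], [36.4, 20.6, 188.9]] left edge [ 31.9  19.2 180.4]
```

```bash
for i in 1 2; do
python3 -m inch '{"gripper":[0.3,0.3,0.3],"dp":[[0,0.05,0.03],[0,0,0],[0,0,0]],"spin":[0,0,0]}'; done
```

```text
time_s: 33.67
ee_pos: [488.4, 321.5, 137.4]
ee_rot: [-0.293, 0.508, 0.715, -0.382]
wrist_force: [0.0, -0.3, 4.5]
grip_width: 52.9
time_s: 33.92
ee_pos: [489.9, 321.9, 137.4]
ee_rot: [-0.292, 0.508, 0.715, -0.381]
wrist_force: [-1.4, -2.7, 12.8]
grip_width: 53.2
```

```bash

python3 -m inch '{"gripper":[0.66,0.68,0.72,0.8,1,1],"dp":[[0,-0.02,-0.01],[0,0,0],[0,0,0],[0,0,0],[0,0,0],[0,0,0]],"spin":[0,0,0,0,0,0]}'
python3 -m inch '{"gripper":[1,1,1,1,1,1,1,1],"dp":[[0,-0.3,0],[0,-0.6,0],[0,-0.9,0],[0,-1,0],[0,-1,0],[0,-1,0],[0,-1,0],[0,-1,-0.5]],"spin":[0,0,0,0,0,0,0,0]}'
python3 - <<'E'
from h import *
packs(); p,R=pose()
yt=R[:,1]; zt=R[:,2]; C=cad(93.5,0,326)
G=C-30*zt+9*yt
go(G-110*yt,G); print(monitor.get_obs()['joints'],zt)
im=grab_frame("side")[0]; cv2.imwrite("pics/c7.png",cv2.resize(im[170:320,120:270],None,fx=4,fy=4,interpolation=cv2.INTER_CUBIC))
E
```

```text
time_s: 34.42
ee_pos: [487.6, 321.1, 135.2]
ee_rot: [-0.293, 0.507, 0.714, -0.383]
wrist_force: [0.6, -0.5, 0.5]
grip_width: 85.3
time_s: 35.08
ee_pos: [394.7, 284.4, 314.9]
ee_rot: [-0.293, 0.506, 0.714, -0.385]
wrist_force: [0.8, -0.3, -0.0]
grip_width: 85.5
side orange 214 [[-5.1, -21.2, 106.4], [-1.5, 23.8, 162.4], [3.7, 27.8, 185.5]] left edge [ -0.2  25.9 156. ]
side blue 184 [[-37.0, -20.1, 103.9], [-33.4, 24.8, 161.6], [-29.0, 29.0, 184.9]] left edge [-32.6  26.4 154.7]
side green 189 [[28.6, -21.8, 106.4], [32.4, 21.5, 164.8], [36.5, 27.3, 184.7]] left edge [ 33.3  25.1 159.5]
top orange 75 [[-5.8, -25.7, 120.4], [-1.2, -0.9, 171.0], [29.4, 23.2, 188.7]] left edge [ -2.4  20.6 174.8]
top blue 67 [[-38.1, -24.5, 152.0], [-33.3, 2.2, 174.6], [-27.1, 23.5, 189.4]] left edge [-35.   20.2 180.7]
top green 51 [[28.1, -25.9, 154.1], [32.6, -1.7, 167.7], [36.4, 21.0, 188.5]] left edge [ 32.2  19.2 180.4]
tcp [399.1 287.4 321.9] x [-0.314  0.949  0.033] y [ 0.508  0.197 -0.838] head x 108.3
to [581.6 344.6 427. ] units [ 0.01  0.53 -7.25] rows 8.0
to [637.4 366.3 334.8] units [ 0.    3.67 -0.  ] rows 4.0
[-0.33459615 -0.14292122 -0.46274352  2.22590666  0.33668532  0.54030027
  0.82538691] [-0.80190924 -0.24695014 -0.54401948]
```

View pics/c7.png

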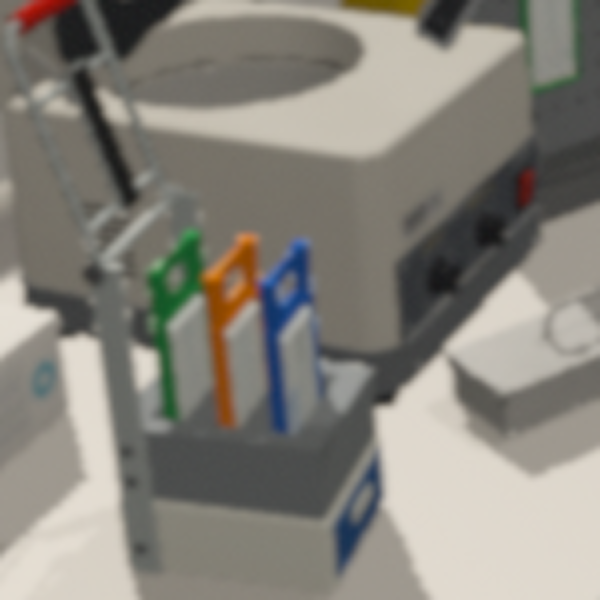

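The blue pack stands in the front pocket at (290,340), level with orange and green. The gate leans back, with its red grip at (45,12). Next I pull the gate down from behind the grip with the fingers shut.

```bash

python3 -m inch '{"gripper":[0,0,0,0,0,0,0,0],"dp":[[0,-0.2,-0.5],[0,-0.2,-0.9],[0,0,-1],[0,0,-1],[0,0,-1],[0,0,-1],[0,0.3,-1],[0,0.3,-0.8]],"spin":[0,0,0,0,0,0,0,0]}'
python3 -m inch '{"gripper":[0,0],"dp":[[0,0.1,0],[0,0,0]],"spin":[0,0]}'
python3 - <<'E'
from h import *
p,R=pose()
yt=R[:,1]; zt=R[:,2]; C=cad(93.5,0,326)
G=C-30*zt+9*yt
go(G-110*yt,G); print(monitor.get_obs()['joints'],zt)
E
```

```text
time_s: 35.9
ee_pos: [577.2, 341.1, 425.8]
ee_rot: [-0.293, 0.508, 0.714, -0.383]
wrist_force: [-0.6, -1.0, 0.1]
grip_width: 0.1
time_s: 36.07
ee_pos: [577.2, 341.0, 420.4]
ee_rot: [-0.294, 0.507, 0.713, -0.385]
wrist_force: [-0.6, -0.0, 0.5]
grip_width: 0.2
tcp [577.2 341.  420.4] x [-0.313  0.949  0.029] y [ 0.497  0.19  -0.847] head x 108.2
to [582.9 345.5 427.5] units [ 0.09 -0.08 -0.32] rows 1.0
to [637.6 366.4 334.3] units [0.   3.67 0.  ] rows 4.0
[-0.32600677  0.12852533 -0.36208291  1.74417299  0.30383725  0.75840351
  1.04143746] [-0.8095496  -0.25002893 -0.53114497]
```

```bash

python3 -m inch '{"gripper":[0,0,0,0,0,0,0],"dp":[[0.1,0,-0.33],[0,0.6,0],[0,0.9,0],[0,0.9,0],[0,0.7,0],[0,0.4,0],[0,0,0]],"spin":[0,0,0,0,0,0,0]}'
python3 - <<'E'
from h import *
p,R=pose()
G0=[cad(56-136*np.cos(a),0,195+136*np.sin(a))-18*R[:,2]+9*R[:,1] for a in np.linspace(1.85,0,15)]
go(*G0)
E
```

```text
time_s: 36.65
ee_pos: [634.9, 366.1, 335.8]
ee_rot: [-0.294, 0.507, 0.713, -0.386]
wrist_force: [0.0, -0.7, 0.0]
grip_width: 0.1
tcp [634.9 366.1 335.8] x [-0.314  0.949  0.028] y [ 0.495  0.189 -0.848] head x 108.3
to [627.8 363.4 327.6] units [-0.02  0.1   0.36] rows 1.0
to [611.1 358.2 331.4] units [ 0.01 -0.42  0.43] rows 1.0
to [594.  352.9 332.9] units [ 0.01 -0.36  0.48] rows 1.0
to [576.8 347.6 332. ] units [ 0.01 -0.29  0.52] rows 1.0
to [560.  342.4 328.7] units [ 0.01 -0.22  0.56] rows 1.0
to [543.7 337.3 323.1] units [ 0.01 -0.14  0.58] rows 1.0
to [528.2 332.5 315.4] units [ 0.   -0.07  0.59] rows 1.0
to [513.8 328.1 305.5] units [0.   0.01 0.6 ] rows 1.0
to [500.9 324.1 293.8] units [-0.    0.09  0.59] rows 1.0
to [489.5 320.5 280.4] units [-0.01  0.17  0.57] rows 1.0
to [479.8 317.6 265.5] units [-0.01  0.24  0.55] rows 1.0
to [472.2 315.2 249.4] units [-0.01  0.31  0.51] rows 1.0
to [466.6 313.5 232.4] units [-0.01  0.38  0.46] rows 1.0
to [463.2 312.4 214.8] units [-0.01  0.44  0.41] rows 1.0
to [462.1 312.1 196.9] units [-0.02  0.49  0.35] rows 1.0
```

```bash

python3 -m inch '{"gripper":[0,0,0,0,0,0,0],"dp":[[0,0.1,0.36],[0,-0.42,0.43],[0,-0.36,0.48],[0,-0.29,0.52],[0,-0.22,0.56],[0,-0.14,0.58],[0,0,0]],"spin":[0,0,0,0,0,0,0]}'
python3 - <<'E'
from h import *
p,R=pose()
for n in("side","top"):
    im,dd=grab_frame(n); W=world(n,dd); L=Ro.from_euler('z',-CY).apply((W-C0).reshape(-1,3)).reshape(W.shape)
    m=mask(im,"red")&(abs(L[...,1])<60)&(L[...,2]>180)&(L[...,2]<360)&(abs(L[...,0])<140); print(n,m.sum(),np.median(L[m],0).round(1) if m.any() else 0)
a=1.85*9/14
go(*[cad(56-136*np.cos(a),0,195+136*np.sin(a))-18*R[:,2]+9*R[:,1] for a in np.linspace(a,0,10)])
E
```

```text
time_s: 37.23
ee_pos: [541.9, 337.2, 328.0]
ee_rot: [-0.292, 0.507, 0.715, -0.383]
wrist_force: [-1.3, -0.1, -0.3]
grip_width: 0.3
side 54 [  1.2   7.8 324.7]
top 0 0
tcp [544.8 337.6 328.7] x [-0.315  0.949  0.03 ] y [ 0.502  0.193 -0.843] head x 108.4
to [543.6 337.4 323.3] units [0.   0.13 0.13] rows 1.0
to [528.2 332.6 315.5] units [ 0.   -0.07  0.59] rows 1.0
to [513.8 328.1 305.7] units [0.   0.01 0.6 ] rows 1.0
to [500.8 324.1 293.9] units [-0.    0.09  0.59] rows 1.0
to [489.4 320.6 280.5] units [-0.01  0.16  0.58] rows 1.0
to [479.8 317.6 265.6] units [-0.01  0.24  0.55] rows 1.0
to [472.2 315.2 249.6] units [-0.01  0.31  0.51] rows 1.0
to [466.6 313.5 232.6] units [-0.01  0.37  0.47] rows 1.0
to [463.2 312.5 215. ] units [-0.02  0.43  0.41] rows 1.0
to [462.1 312.1 197. ] units [-0.02  0.48  0.35] rows 1.0
```

The gate is following the fingers (grip at caddy x≈1, z≈325). Continuing.

```bash

python3 -m inch '{"gripper":[0,0,0,0,0,0,0,0],"dp":[[0,0.06,0.65],[0,0.01,0.6],[0,0.09,0.59],[0,0.16,0.58],[0,0.24,0.55],[0,0.31,0.51],[0,0.35,0.47],[0,0,0]],"spin":[0,0,0,0,0,0,0,0]}'
python3 - <<'E'
from h import *
p,R=pose()
for n in("side","top"):
    im,dd=grab_frame(n); W=world(n,dd); L=Ro.from_euler('z',-CY).apply((W-C0).reshape(-1,3)).reshape(W.shape)
    m=mask(im,"red")&(abs(L[...,1])<60)&(L[...,2]>170)&(L[...,2]<360)&(abs(L[...,0])<140); print(n,m.sum(),np.median(L[m],0).round(1) if m.any() else 0)
print("tcp caddy",Ro.from_euler('z',-CY).apply(p-C0))
go(*[cad(56-136*np.cos(a),0,195+136*np.sin(a))-18*R[:,2]+9*R[:,1] for a in (.264,.132,0)])
E
```

```text
time_s: 38.0
ee_pos: [466.6, 313.7, 230.1]
ee_rot: [-0.293, 0.507, 0.713, -0.385]
wrist_force: [0.1, -0.4, -1.2]
grip_width: 0.2
side 49 [-79.3   5.  231.5]
top 0 0
tcp caddy [-55.24869729   0.52170274 230.12537861]
tcp [468.6 315.3 233.3] x [-0.314  0.949  0.03 ] y [ 0.5    0.192 -0.844] head x 108.3
to [466.6 313.5 232.4] units [-0.04 -0.02  0.08] rows 1.0
to [463.2 312.4 214.8] units [-0.02  0.43  0.41] rows 1.0
to [462.1 312.1 196.9] units [-0.02  0.48  0.35] rows 1.0
```

```bash

python3 -m inch '{"gripper":[0,0,0,0,0,0,0],"dp":[[0,0.2,0.25],[0,0.22,0.22],[0,0.24,0.19],[0,0.24,0.17],[0,0.1,0.1],[0,0,0],[0,0,0]],"spin":[0,0,0,0,0,0,0]}'
python3 - <<'E'
from h import *
p,R=pose()
for n in("side","top"):
    im,dd=grab_frame(n); W=world(n,dd); L=Ro.from_euler('z',-CY).apply((W-C0).reshape(-1,3)).reshape(W.shape)
    m=mask(im,"red")&(abs(L[...,1])<60)&(L[...,2]>170)&(L[...,2]<360)&(abs(L[...,0])<140); print(n,m.sum(),np.percentile(L[m],[5,50,95],0).round(1) if m.any() else 0)
print("tcp caddy",Ro.from_euler('z',-CY).apply(p-C0)); go()
E
```

```text
time_s: 38.68
ee_pos: [462.4, 314.5, 194.4]
ee_rot: [-0.293, 0.508, 0.715, -0.381]
wrist_force: [4.3, 1.2, -0.1]
grip_width: 0.0
side 53 [[-85.6 -17.1 197.1]
 [-82.5   5.1 199.1]
 [-77.9  26.9 200.7]]
top 0 0
tcp caddy [-59.02931793   2.55054693 194.39046189]
tcp [462.3 314.4 194.5] x [-0.313  0.949  0.031] y [ 0.503  0.194 -0.842] head x 108.3
```

```bash

python3 -m inch '{"gripper":[0,0,0,0,0,0],"dp":[[0,-0.1,-0.2],[0,-0.5,-0.35],[0,-0.7,-0.45],[0,-0.6,0.2],[0,0,0.2],[0,0,0]],"spin":[0,0,0,0,0,0]}'
python3 - <<'E'
from h import *
p,R=pose()
print("tcp caddy",Ro.from_euler('z',-CY).apply(p-C0)); go(cad(-84,0,225),cad(-84,0,200))
E
```

```text
time_s: 39.28
ee_pos: [445.7, 306.6, 250.7]
ee_rot: [-0.293, 0.507, 0.714, -0.383]
wrist_force: [0.4, 0.8, -0.2]
grip_width: 0.2
tcp caddy [-7.72795048e+01 -5.50333715e-02  2.50727238e+02]
tcp [445.7 306.6 250.7] x [-0.314  0.949  0.03 ] y [ 0.501  0.192 -0.844] head x 108.3
to [439.3 304.7 225. ] units [-0.02  0.6   0.65] rows 1.0
to [439.3 304.7 200. ] units [-0.02  0.7   0.45] rows 1.0
```

```bash

python3 -m inch '{"gripper":[0,0,0,0,0,0],"dp":[[0,0.4,0.45],[0,0.3,0.3],[0,0.3,0.2],[0,0.25,0.15],[0,0,0],[0,0,0]],"spin":[0,0,0,0,0,0]}'
python3 -m inch '{"gripper":[0,0,0],"dp":[[0,0.15,0.1],[0,0,0],[0,0,0]],"spin":[0,0,0]}'
python3 -c "
from h import *
p,R=pose()
print('tcp caddy',Ro.from_euler('z',-CY).apply(p-C0))"
```

```text
time_s: 39.78
ee_pos: [438.0, 305.5, 199.7]
ee_rot: [-0.293, 0.507, 0.714, -0.384]
wrist_force: [-2.5, -1.9, 2.1]
grip_width: -0.1
time_s: 40.03
ee_pos: [438.5, 305.9, 198.3]
ee_rot: [-0.291, 0.508, 0.715, -0.382]
wrist_force: [-24.4, -16.3, 38.0]
grip_width: 0.0
tcp caddy [-84.35979631   1.44807179 198.28593983]
```

```bash

python3 -m inch '{"gripper":[0,0,0,0,0,0,0,0],"dp":[[0,-0.3,-0.2],[0,-0.6,-0.4],[0,-1,0],[0,-1,0],[0,-1,0.5],[0,-0.8,0.6],[0,-0.5,0.5],[0,0,0]],"spin":[0,0,0,0,0,0,0,0]}'
python3 - <<'E'
from h import *
packs(); ims=[]
for n,x,y in(("side",130,200),("top",95,190)):
    im,dd=grab_frame(n); W=world(n,dd); L=Ro.from_euler('z',-CY).apply((W-C0).reshape(-1,3)).reshape(W.shape)
    m=mask(im,"red")&(abs(L[...,1])<60)&(L[...,2]>170)&(L[...,2]<360)&(abs(L[...,0])<140); print(n,m.sum(),np.percentile(L[m],[5,50,95],0).round(1).tolist() if m.any() else 0)
    ims.append(cv2.resize(im[y:y+100,x:x+100],(400,400),interpolation=cv2.INTER_CUBIC))
cv2.imwrite("pics/c8.png",np.hstack(ims))
for n in("side","top"):
    d=np.load(f"pics/{n}0.npy"); W=world(n,d); L=Ro.from_euler('z',-CY).apply((W-C0).reshape(-1,3)).reshape(W.shape)
    m=mask(cv2.imread(f"pics/{n}0.png"),"red")&(abs(L[...,1])<60)&(L[...,2]>170)&(L[...,2]<360)&(abs(L[...,0])<140); print("start",n,np.percentile(L[m],[5,50,95],0).round(1).tolist())
E
```

```text
time_s: 40.7
ee_pos: [334.0, 267.9, 311.8]
ee_rot: [-0.292, 0.507, 0.715, -0.383]
wrist_force: [0.3, 0.2, -0.6]
grip_width: -0.1
side orange 140 [[-5.0, -15.1, 104.2], [-1.1, 25.4, 154.8], [3.7, 28.1, 178.5]] left edge [ -0.2  25.9 148.5]
side blue 119 [[-37.5, -14.5, 103.0], [-33.6, 26.1, 155.7], [-28.8, 28.9, 177.6]] left edge [-32.9  26.6 148.9]
side green 119 [[28.7, -15.1, 103.8], [32.7, 24.7, 157.5], [36.8, 27.2, 179.5]] left edge [ 33.4  25.3 153.6]
top orange 45 [[-5.8, -26.0, 122.0], [-2.7, -14.5, 179.5], [30.1, 23.5, 189.4]] left edge [ -3.   20.7 178.4]
top blue 18 [[-38.5, -21.7, 153.5], [-34.9, 6.5, 160.0], [-32.0, 23.3, 178.6]] left edge [-36.3  19.2 165.8]
top green 25 [[29.3, -25.9, 157.1], [32.2, -14.8, 180.3], [36.0, 21.2, 189.2]] left edge [ 32.4  18.5 181.8]
side 58 [[-85.7, -16.6, 196.6], [-82.4, 6.7, 199.5], [-77.3, 26.7, 201.1]]
top 54 [[-84.4, -23.1, 196.4], [-80.3, 0.1, 200.9], [-74.9, 23.8, 204.5]]
start side [[-85.8, -17.8, 197.3], [-82.3, 5.9, 200.0], [-77.3, 27.1, 201.5]]
start top [[-84.8, -23.2, 196.4], [-80.1, 1.0, 201.1], [-74.9, 23.6, 205.3]]
```

View pics/c8.png

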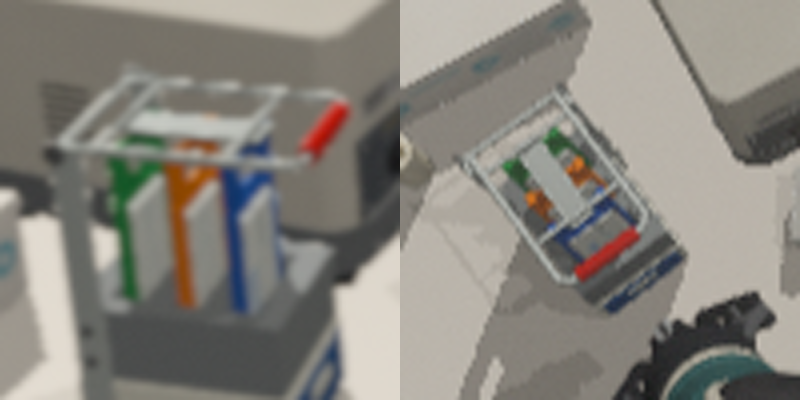

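The gate is level over all three packs, with its red grip at (325,130) in the side view and matching the starting readings to within 1 mm. The blue pack stands in the front pocket at (250,230), and the robot is clear. Handing in.

```bash
python3 -c "
from cell import job_done
print(job_done())"
```

```text
the job is handed in; nothing more can be done
None
```

The job is done and handed in at about 41 s of the 72 s allowed. I swung the gate back to its stop and took the blue pack off its hook along the tip. I stood it in the front pocket slot-end up, let go, and swung the gate down.

**How it went**
- **Tilt:** the moves only allow shifts and a spin about the fingers. I got the roughly 33° tilt for reaching under the shelf by pushing the arm past its reach limits in free space, and undid it the same way.
- **Hook:** wrist force stayed under about 2 N while the pack slid off.
- **Pocket:** the first try touched the rim at about 9 N, about 4 mm off along the caddy's x. I lifted, re-centred and it went in freely to the floor, with about 13 N of contact when it bottomed out.
- **Gate:** I pulled it down from behind the grip with the fingers shut, then pressed it with about 38 N against a firm stop. Earlier, opening it peaked at about 68 N in the wrist at the stop; both peaks came through the fingers.

**Last checks**
- **Gate:** the grip height reads 199.5 mm (side) and 200.9 mm (top), against 200.0 and 201.1 mm when it was shut at the start.
- **Packs in the caddy:** the blue pack is at about x = -33 to -35 mm (nominal -34). Its top was level with orange and green just before the gate went down, and those two read unchanged.
- **Not rechecked:** I did not measure the hanging orange and green packs, the yellow look-alike or the instrument box again at the end. The arm stayed clear of them.

My calculated position for the blue pack in the grip was about 4–5 mm off the camera readings, so I placed it by the cameras. I viewed 9 pictures.

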